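# Load the staining carry tray

## Robot

A 6-joint arm with a two-finger parallel gripper is mounted at the origin on a cart in front of the work surface, level with it; the furniture and walls round the work are solid. World frame = base frame: x ahead of the robot, y to its left, z up, the work surface at z = 0. Lengths are in m, angles in rad, forces in N, time in s.
With the tool pointing down it reaches from about 0.375 to 0.9 m from the base axis. Payload 3.1 kg.
Tool frame: the origin (TCP) lies on the front face of the gripper's body, between the roots of the fingers; the fingertips stand 70 mm ahead of it and the grasp point (between the pads) lies 51 mm ahead of it; z points along the fingers, y is the line along which they close (so a half turn about z gives the same grasp; the last joint's range is limited). The gripper opens to 87 mm and grips with 3 to 60 N. Pads are 19 mm wide; open, the fingers measure 117 mm over their backs; the gripper's body (75 mm by 190 mm) begins 51 mm behind the grasp point.
Start: joints at [0.974, 0.527, 1.433, -0, 1.181, -0.178], TCP at [0.254, 0.571, 0.292] pointing down, gripper open.
Joint ranges: [-3.08, 3.08], [-0.75, 2.2], [0.22, 2.44], [-1.43, 4.57], [0, 2.65], [-2.85, 2.85]. Speed limits (rad/s): [2.79, 2.79, 3.14, 3.14, 3.14, 3.14].

## Interface

Orientations are given as a rotation vector (axis times angle).
In Python, from bench import * gives the robot as it stands. The module is installed in compiled form; this text tells all that it offers.
- The arm moves only by the tool arm_command, never from a script. Its argument "deltas" is a list of rows, each a list of 3 entries, a list of its own where there are three numbers: the shift along the tool's x, y, z in m, then the turn, a rotation vector about the tool's x, y, z in degrees, then the finger opening in m, from 0 to 0.087. A call has 1 to 10 rows; each row shifts and turns the commanded pose from where the row before left it, along the tool's axes as they then stand; what a row does not reach is not made up. A row lasts 1/12 s, in which the tool goes at most 41.7 mm and 7.16 degrees, less where a joint would pass 70% of its speed; a pose out of reach is approached as far as the arm can. A call with a gripper value outside its range is refused whole. The fingers move at their own pace and stop on an object; "grip_force" is the grip in N (left out, the last holds). Time passes only in rows, so rows that do not move let the fingers close. It gives the time, the measured TCP pose, the force and the opening at its end, in the units of the state.
- state(): the state, without advancing time (a new reading comes with each control period).
- get_image(name): name is "scene" or "top" or "wrist"; returns (picture, depth): 384x512x3 uint8, blue, green, red; 384x512 float32, m along the optical axis (not along the pixel's ray), 0 where there is no reading.
- get_calibration(name): a dict with "mtx" (3x3 intrinsics, pixels), "k1" (the pictures are not rectified: a ray, as slopes to the right and down, at radius r is drawn at 1 + k1 r^2 times it, then the intrinsics apply), "position" and "attitude" of the camera in the world. Camera axes: x right, y down, z forward; pixel columns grow to the right and rows downward; lengths in m; the calibration is good to about 2 mm. A picture is of the moment at which its call begins: read the wrist's pose just before it. get_calibration takes no time and is no camera call; for the wrist camera it gives the pose at the moment of the call.
- sign_off(): hands the job in, once; it reports no verdict.
Trained networks look in the newest picture that a camera, given by its name, has taken for a name from the list of things; names that differ only in an ending like _2 or _b are one class to them, and where a whole thing is asked for, a point or a joint stands for the part that bears it (a point fixed in the world has none). Each returns a list of dicts, best first, with "score" (0 to 1); they miss things now and then, are a little off and sometimes report something else, mostly with a low value. They report only what shows in the picture. A call takes as long as a camera call. They do not tell look-alikes from the thing itself.
- look_for(thing, camera): "at" ([x, y, z] in m, in world coordinates, good to about 4 mm: the middle of the surface that is visible of it).
The state is a dict: "time": time; "qpos": joint angles; "dq": joint speeds; "tau": joint torques, N m; "position": TCP position; "tcp_rot": TCP orientation; "contact_force": force on the tool from outside, world axes, zero at the start; "moment": the same for the moment, N m; "grip_width": finger opening in m.
Only numpy, scipy, OpenCV 4.12 (cv2) and the standard library are available. Lean on these libraries where they do the work, as an engineer would, in place of code of your own. Each camera call takes 0.05 s, during which the arm holds its last target. There are 200 camera calls.

## Task

Load the steel carry tray for the next pink-stained smears: put the pink staining jar, the little bottle of immersion oil, the yellow slide mailer and the box of cover glasses each into the grey holder in the tray that is shaped for it, seated fully down, and let go. Keep the jars and the oil bottle upright all the time, and leave the blue staining jar and the blue mailer where they are.

Things in the scene. Friction and masses are not known exactly. Their poses are not given: they have to be found in the camera images.
- pink_jar_mid (a point): Middle (50 mm up) of the glass staining jar with pink liquid: square body 44 x 44 mm, 81 mm tall, under a fixed square white lid 48 x 48 mm with a 16 mm round knob and a pink round sticker, 101 mm in all; 0.16 kg. Stands on the bench at the table's front edge, in front of the counting machine, about 0.12 m from the blue jar. Own x and y square to its sides, z up. Belongs in the jar holder.
- blue_jar_mid (a point): Middle (50 mm up) of the look-alike staining jar with pale blue liquid and a blue round sticker on its lid, same shape and size as the pink one. Must stay where it is, within 30 mm, upright.
- oil_bottle_mid (a point): Middle (36 mm up) of the small round immersion-oil bottle: yellowish body 29 mm wide and 50 mm tall, black cap 19 mm wide above it, 72 mm in all; 0.03 kg. Stands upright on the bench, left of the tray, or right, in the gap between the counting machine (82 mm tall) and the paper carton (130 mm tall), or just in front of that gap. Belongs in the oil holder.
- yellow_mailer_mid (a point): Middle (5 mm up) of the slide mailer with the yellow underside and white top: 34 x 85 x 11 mm, long side along its own y, z up; 0.03 kg. Lies flat on the bench, left of the tray, or right, in the gap between the counting machine (82 mm tall) and the paper carton (130 mm tall), or just in front of that gap. Belongs in the mailer cradle, either way round.
- blue_mailer_mid (a point): Middle (5 mm up) of the look-alike slide mailer with the blue underside, same shape and size as the yellow one, lying flat behind the counting machine. Must stay where it is, within 30 mm.
- cover_box_mid (a point): Middle (10 mm up) of the small white box of cover glasses with a dark blue band: 31 x 63 mm, 18 mm tall (23 mm with its raised top), long side along its own y, z up; 0.06 kg. Lies flat on the bench, left of the tray, or right, in the gap between the counting machine (82 mm tall) and the paper carton (130 mm tall), or just in front of that gap. Belongs in the cover-glass cradle, either way round.
- jar_holder_seat (a point): Centre of the floor of the jar holder, 6 mm above the bench: grey square well 54 x 54 mm inside, sides along its own x and y, walls 26 mm high above this point, the top 6 mm flared out by 4 mm. All four holders have a foot 72 mm (x) by 100 mm (y) and stand 2 by 2, in changing order, in a fixed steel tray (158 x 212 mm, rim 12 mm high), 74 mm apart along x, 102 mm along y, all at the tray's yaw.
- oil_holder_seat (a point): Centre of the floor of the oil-bottle holder, 6 mm above the bench: grey round well 38 mm wide inside, walls 12 mm high above this point with a flared mouth. Foot and axes as for the jar holder. Between the tray and the jars stands the microscope, with eyepieces 0.36 to 0.44 m above the bench that reach forward to the table edge: carry things across above 0.45 m.
- mailer_cradle_seat (a point): Centre of the top of the long cradle's pedestal (20 mm wide), 34 mm above the bench. The mailer lies flat on it, long side along the cradle's own y, between end stops 95 mm apart and four corner posts 46 mm apart, flared, 8 mm higher than this point; the sides are open over the middle 60 mm to make room for fingers. Foot and axes as for the jar holder.
- cover_cradle_seat (a point): Centre of the top of the short cradle's pedestal (20 mm wide), 34 mm above the bench. The cover-glass box lies on it, long side along the cradle's own y, between end stops 73 mm apart and four corner posts 41 mm apart, flared, 8 mm higher than this point; the sides are open over the middle 45 mm. Foot and axes as for the jar holder.
Not all that is in view belongs to the job. Leave any purple look-alike of the part that bears oil_bottle_mid alone.

How it is judged:
At the end, for the whole second after the job is handed in: Pink jar, oil bottle, yellow mailer and cover-glass box each sit in their own holder: within 12 mm sideways, down to about 5 mm, level to 0.12 rad, mailer and box lengthwise to 0.25 rad. The blue jar and the blue mailer are within 30 mm of where they stood. All is released (horizontal distance between pink_jar_mid and jar_holder_seat below 0.012 m and z of pink_jar_mid in the frame of jar_holder_seat between 0.045 and 0.056 m and angle between each of pink_jar_mid, oil_bottle_mid, yellow_mailer_mid, cover_box_mid's own z axis and vertical below 0.12 rad and horizontal distance between oil_bottle_mid and oil_holder_seat below 0.012 m and z of oil_bottle_mid in the frame of oil_holder_seat between 0.031 and 0.041 m and horizontal distance between yellow_mailer_mid and mailer_cradle_seat below 0.012 m and z of yellow_mailer_mid in the frame of mailer_cradle_seat between 0 and 0.0095 m and angle between the y axis of yellow_mailer_mid and the y axis of mailer_cradle_seat, either way round below 0.25 rad and horizontal distance between cover_box_mid and cover_cradle_seat below 0.012 m and z of cover_box_mid in the frame of cover_cradle_seat between 0.005 and 0.0145 m and angle between the y axis of cover_box_mid and the y axis of cover_cradle_seat, either way round below 0.25 rad and distance of each of blue_jar_mid, blue_mailer_mid from where it was at the start of the episode below 0.03 m); the robot touches nothing.
It fails at once if a staining jar or the oil bottle tipped over 0.6 rad (angle between any of pink_jar_mid, blue_jar_mid, oil_bottle_mid's own z axis and vertical above 0.6 rad).
It fails at once if the blue jar or the blue mailer moved from its place by more than 30 mm (distance of any of blue_jar_mid, blue_mailer_mid from where it was at the start of the episode above 0.03 m).
It also fails if it takes over 144 s, if anything falls off the work surface, if the arm or the gripper's body presses on something with over 40 N, if the wrist force passes 120 N, or if a joint passes its speed limit or range.

## Working session

There is one attempt and no reset: what is moved stays moved. The work goes in short steps, Python scripts to look and compute and a tool call to move; the robot and the scene stay as the last step left them, time stands still between calls to the robot, and variables do not carry over. Pictures are saved under pics/ and viewed, on a budget of 14 in all, crops included, one or two more only if the job needs it, and the job is handed in when it is done.

Besides the shell and the picture viewer there is one more tool, called after "Emit:" by a JSON object that holds its "name" and its "arguments", one argument or row to a line. arm_command: Moves the arm, as the interface text tells. Its arguments: {"type":"object","properties":{"deltas":{"type":"array"},"grip_force":{"type":"number"}},"required":["deltas"]}

```bash
mkdir -p pics
cat > h.py <<'E'
from bench import *
import numpy as np, cv2
from scipy.spatial.transform import Rotation as R
def att(c):
    a=np.array(c["attitude"],float)
    return a if a.shape==(3,3) else (R.from_rotvec(a).as_matrix() if a.size==3 else None)
def cloud(name):
    "image, world xyz per pixel"
    c=get_calibration(name); im,d=get_image(name)
    h,w=d.shape; u,v=np.meshgrid(np.arange(w),np.arange(h))
    K=np.array(c["mtx"],float)
    p=cv2.undistortPoints(np.stack([u,v],-1).reshape(-1,1,2).astype(np.float64),K,np.array([c["k1"],0,0,0.]))
    p=p.reshape(h,w,2); P=np.dstack([p[...,0]*d,p[...,1]*d,d])
    W=P@att(c).T+np.array(c["position"]); W[d==0]=np.nan
    return im,W
E
python3 - <<'E'
from h import *
s=state(); print(s)
for n in ("scene","top","wrist"):
    print(n,get_calibration(n))
    im,W=cloud(n); cv2.imwrite(f"pics/{n}0.png",im); np.save(f"{n}0.npy",W)
    for t in "pink_jar_mid blue_jar_mid oil_bottle_mid yellow_mailer_mid blue_mailer_mid cover_box_mid jar_holder_seat oil_holder_seat mailer_cradle_seat cover_cradle_seat".split():
        print(n,t,[(np.round(r["at"],3).tolist(),round(r["score"],2)) for r in look_for(t,n)][:4])
E
python3 -c "
import cv2,numpy as np
a=cv2.imread('pics/scene0.png');b=cv2.imread('pics/top0.png')
cv2.imwrite('pics/both0.png',cv2.resize(np.hstack([a,b]),(800,300)))
"
```

```text
{'time': 0.0, 'qpos': array([ 9.73504142e-01,  5.28425742e-01,  1.43389035e+00, -2.45674161e-05,
        1.18137766e+00, -1.78508349e-01]), 'dq': array([-7.91175223e-04,  5.17424796e-04, -4.51350120e-04,  5.61423723e-04,
        1.64828605e-03,  6.17763863e-05]), 'tau': array([-2.43665090e-04, -4.40049970e+01, -1.76591367e+01,  6.32056966e-02,
        5.82878315e-02, -1.97151066e-04]), 'position': array([0.25380949, 0.57051348, 0.29130011]), 'tcp_rot': array([-6.52852091e-01, -3.07221719e+00,  3.06792562e-03]), 'contact_force': array([ 0.14911083,  0.46699159, -0.46590222]), 'moment': array([0.01491434, 0.0092791 , 0.02352939]), 'grip_width': 0.0870434102943533}
scene {'mtx': array([[354.61994376,   0.        , 260.43628828],
       [  0.        , 354.61994376, 191.43555664],
       [  0.        ,   0.        ,   1.        ]]), 'k1': 0.012089268348183179, 'position': array([ 0.06252786, -0.66326527,  0.76505311]), 'attitude': array([-2.14303754,  0.68744907, -0.33015482])}
scene pink_jar_mid [([0.447, -0.13, 0.067], 0.66)]
scene blue_jar_mid [([0.445, -0.275, 0.064], 0.91), ([0.581, 
[... 1178 characters left out ...]
 [([0.591, 0.327, 0.005], 0.73)]
top mailer_cradle_seat [([0.513, 0.331, 0.013], 0.91)]
top cover_cradle_seat [([0.508, 0.227, 0.006], 0.61)]
wrist {'mtx': array([[269.66072178,   0.        , 254.30436723],
       [  0.        , 269.66072178, 194.0697302 ],
       [  0.        ,   0.        ,   1.        ]]), 'k1': -0.02853267948225987, 'position': array([0.18217747, 0.60239208, 0.38405482]), 'attitude': array([2.42221445, 1.57241787, 0.23035659])}
wrist pink_jar_mid []
wrist blue_jar_mid []
wrist oil_bottle_mid []
wrist yellow_mailer_mid []
wrist blue_mailer_mid []
wrist cover_box_mid []
wrist jar_holder_seat []
wrist oil_holder_seat []
wrist mailer_cradle_seat []
wrist cover_cradle_seat []
```

View pics/top0.png

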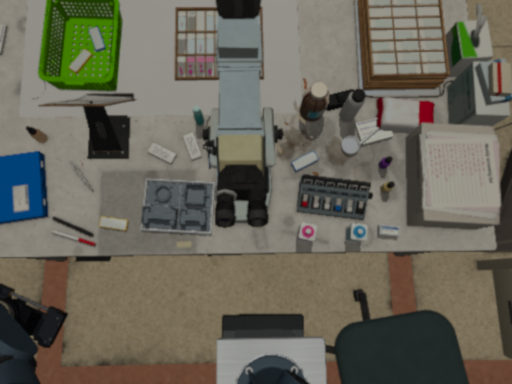

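View pics/scene0.png

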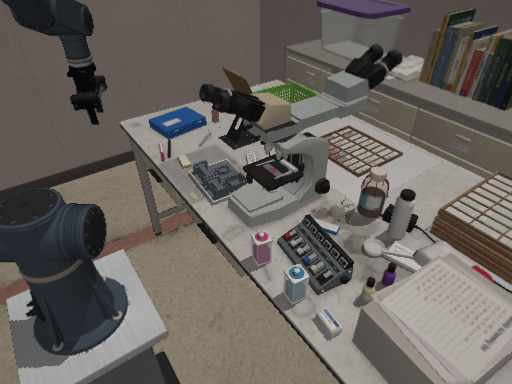

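Top view: pink jar (307,232), blue jar (359,232), cover box (388,231), and the tray at (178,205). There are two bottle candidates at (388,187) yellowish and (385,162) purple; the yellowish one fits. There are several mailer-like things, at (114,224), (162,153), (193,146) and (304,161). The one at (114,224) is left of the tray with a yellow side and fits. I'll confirm these in an enlarged crop and measure.

Run:
```python
from h import *
t=cv2.imread("pics/top0.png"); s=cv2.imread("pics/scene0.png"); T=np.load("top0.npy"); S=np.load("scene0.npy")
a=cv2.resize(t[140:255,85:225],(400,300),interpolation=cv2.INTER_CUBIC); b=cv2.resize(t[140:255,285:425],(400,300),interpolation=cv2.INTER_CUBIC)
c=cv2.resize(s[130:220,145:265],(400,300),interpolation=cv2.INTER_CUBIC); d=cv2.resize(s[225:345,240:400],(400,300),interpolation=cv2.INTER_CUBIC)
cv2.imwrite("pics/crop1.png",np.vstack([np.hstack([a,b]),np.hstack([c,d])]))
# height map from both clouds merged, 4mm grid
P=np.vstack([T.reshape(-1,3),S.reshape(-1,3)]); P=P[np.isfinite(P).all(1)]
def box(n,x0,x1,y0,y1,z0,z1):
    q=P[(P[:,0]>x0)&(P[:,0]<x1)&(P[:,1]>y0)&(P[:,1]<y1)&(P[:,2]>z0)&(P[:,2]<z1)]
    if len(q): print(n,len(q),np.percentile(q,2,axis=0).round(3),np.percentile(q,98,axis=0).round(3),np.round(q.mean(0),3))
    return q
def rect(n,*a):
    q=box(n,*a); 
    if len(q)>4: r=cv2.minAreaRect(q[:,:2].astype(np.float32)); print("   rect",np.round(r[0],3),np.round(r[1],3),round(r[2],1))
print("bench z",[np.nanmedian(M[(M[...,0]>.43)&(M[...,0]<.47)&(M[...,1]>.12)&(M[...,1]<.18),2]) for M in (T,S)])
rect("pink lid",.41,.5,-.16,-.06,.078,.11)
rect("blue lid",.41,.5,-.3,-.2,.078,.11)
rect("cover",.42,.51,-.42,-.32,.014,.04)
rect("mailer",.46,.54,.41,.53,.007,.03)
box("yellow oil",.56,.61,-.41,-.34,.02,.1)
box("purple oil",.64,.7,-.41,-.34,.02,.1)
rect("machine",.48,.64,-.34,-.05,.05,.1)
rect("carton",.4,.8,-.7,-.40,.1,.15)
rect("tray",.4,.7,.1,.42,.008,.06)
box("microscope high",.3,.8,-.05,.22,.3,.6); box("micro mid",.3,.8,-.05,.25,.06,.3)
for x in np.arange(.40,.72,.02): # tallest per y column near x, whole bench
    print(round(x,2)," ".join("%3d"%(1000*np.nanmax(np.append(P[(abs(P[:,0]-x)<.01)&(abs(P[:,1]-y)<.01)&(P[:,2]<.7),2],-.001))) for y in np.arange(.30,-.47,-.02)))
```

```text
bench z [np.float64(-0.0001095534266430942), np.float64(-0.0001927566519533963)]
pink lid 535 [ 0.43  -0.136  0.08 ] [ 0.479 -0.087  0.1  ] [ 0.454 -0.113  0.088]
   rect [ 0.455 -0.11 ] [0.052 0.05 ] 77.7
blue lid 622 [ 0.428 -0.283  0.081] [ 0.475 -0.236  0.1  ] [ 0.451 -0.261  0.088]
   rect [ 0.452 -0.259] [0.048 0.05 ] 84.0
cover 581 [ 0.444 -0.4    0.016] [ 0.479 -0.339  0.026] [ 0.461 -0.37   0.022]
   rect [ 0.463 -0.369] [0.065 0.035] 82.9
mailer 368 [0.479 0.436 0.007] [0.517 0.514 0.015] [0.498 0.475 0.011]
   rect [0.488 0.475] [0.089 0.056] 81.1
yellow oil 291 [ 0.58  -0.383  0.022] [ 0.605 -0.357  0.073] [ 0.59  -0.37   0.049]
purple oil 301 [ 0.659 -0.384  0.021] [ 0.683 -0.357  0.074] [ 0.669 -0.37   0.048]
machine 2035 [ 0.567 -0.305  0.05 ] [ 0.623 -0.107  0.077] [ 0.596 -0.21   0.064]
   rect [ 0.548 -0.201] [0.208 0.151] 85.7
carton 21916 [ 0.469 -0.645  0.109] [ 0.758 -0.438  0.147] [ 0.592 -0.543  0.139]
   rect [ 0.634 -0.553] [0.241 0.338] 85.0
tray 2916 [0.469 0.114 0.008] [0.632 0.381 0.05 ] [0.54  0.266 0.024]
   rect [0.58 0.24] [0.291 0.232] 86.2
microsco
[... 2022 characters left out ...]
7  78  75  75  67   5   3   2   4   6   4   4   3 146 148
0.64  15  13  10  10   4   5   3 270 309 368 368 369 368 371 369 261 254   3   4   4  72   3   2   2   3   0   5   5   2   4   4   4   5   4   3   3   5 145 150
0.66   5   4   4   7   6   3 275 287 309 364 365 364 365 368 361 264 247   4   3   9  14   8   6   3   4   2   3   3   3   6   3   4   6  72  75   3   5 145 148
0.68  11   3   4   3   6   4 211 257 308 307 309 308 308 309 307 259 251   4   4  13  16  15  15  11   4   4   3   3   4   5   6   3   3  74  74   4   4 145 148
0.7  12   1   2  11  13   6 113 255 308 311 310 310 310 310 311 258 238   4   2   6  14  16  15  14   2   5   7   4  14  16   3   4   4   4   5   2   3 144 147
```

View pics/crop1.png

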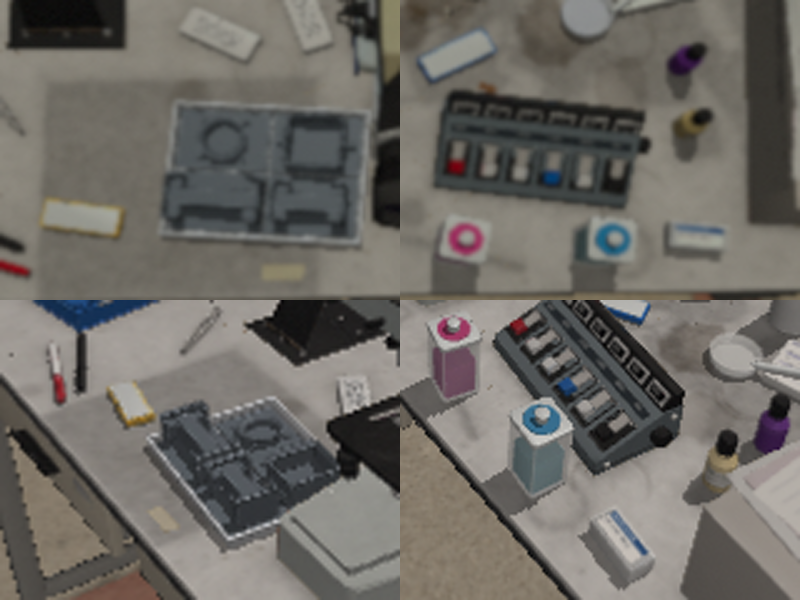

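The crop confirms it. The yellow-edged mailer is left of the tray, the yellowish bottle is nearest the machine corner (the purple one behind it stays), and the pink-sticker jar is the left one. Tray order: oil far-left, jar far-right, mailer cradle near-left, cover cradle near-right. Now I'll turn the tool.

Emit:
{"name": "arm_command", "arguments": {
  "deltas": [
    [[0,0,-0.012],[0,0,6.6],0.087],
    [[0,0,-0.012],[0,0,6.6],0.087],
    [[0,0,-0.012],[0,0,6.6],0.087],
    [[0,0,-0.012],[0,0,6.6],0.087],
    [[0,0,-0.012],[0,0,6.6],0.087],
    [[0,0,-0.012],[0,0,6.6],0.087],
    [[0,0,-0.012],[0,0,6.6],0.087],
    [[0,0,-0.012],[0,0,6.6],0.087],
    [[0,0,-0.012],[0,0,6.6],0.087],
    [[0,0,-0.012],[0,0,6.6],0.087]
  ]
}}

```text
time: 2.48
position: [0.254, 0.5709, 0.4128]
tcp_rot: [2.228, 2.215, -0.0]
contact_force: [-0.9, -0.1, 0.7]
grip_width: 0.0872
```

Emit:
{"name": "arm_command", "arguments": {
  "deltas": [
    [[-0.023,0.027,0],[0,0,0],0.087],
    [[-0.023,0.027,0],[0,0,0],0.087],
    [[-0.023,0.027,0],[0,0,0],0.087],
    [[-0.023,0.027,0],[0,0,0],0.087],
    [[-0.023,0.027,0],[0,0,0],0.087],
    [[-0.023,0.027,0],[0,0,0],0.087],
    [[-0.023,0.027,0],[0,0,0],0.087],
    [[-0.023,0.027,0],[0,0,0],0.087],
    [[-0.023,0.027,0],[0,0,0],0.087],
    [[0,0,0],[0,0,0],0.087]
  ]
}}

```text
time: 3.32
position: [0.5022, 0.3597, 0.412]
tcp_rot: [2.226, 2.211, 0.001]
contact_force: [0.2, 0.2, 0.4]
grip_width: 0.0874
```

Run:
```python
from h import *
s=state(); print(s["qpos"].round(3),s["position"].round(4),s["tcp_rot"].round(3)); print(get_calibration("wrist")["position"],att(get_calibration("wrist")).round(3))
im,W=cloud("wrist"); cv2.imwrite("pics/w1.png",im); np.save("w1.npy",W)
for t in "yellow_mailer_mid jar_holder_seat oil_holder_seat mailer_cradle_seat cover_cradle_seat".split():
    print(t,[(np.round(r["at"],4).tolist(),round(r["score"],2)) for r in look_for(t,"wrist")][:3])
```

```text
[ 0.442  0.41   1.295 -0.004  1.434  0.449] [0.5022 0.3597 0.412 ] [2.226e+00 2.211e+00 1.000e-03]
[0.50246007 0.43804042 0.5035708 ] [[ 1.    -0.008  0.002]
 [-0.007 -0.957 -0.29 ]
 [ 0.004  0.29  -0.957]]
yellow_mailer_mid [([0.5036, 0.4734, 0.0106], 0.75)]
jar_holder_seat [([0.5833, 0.2283, 0.0064], 0.94)]
oil_holder_seat [([0.5898, 0.3306, 0.0061], 0.93)]
mailer_cradle_seat [([0.5162, 0.3277, 0.0092], 0.77)]
cover_cradle_seat [([0.5051, 0.2261, 0.0202], 0.86)]
```

View pics/w1.png

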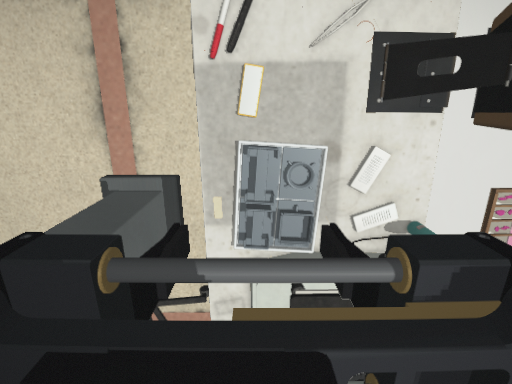

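Wrist view: the mailer is at (251,91), and the tray at x 237–327, y 142–250, with the oil well at (298,174), jar well (295,225), and the cradles on the left. I'll fit the poses.

```bash
cat >> h.py <<'E'
def fit(W,roi,mask2=None):
    "minAreaRect in mm of world xy of pixels whose xyz lies in roi; returns centre, size, direction of long side (deg from +x)"
    x0,x1,y0,y1,z0,z1=roi
    m=(W[...,0]>x0)&(W[...,0]<x1)&(W[...,1]>y0)&(W[...,1]<y1)&(W[...,2]>z0)&(W[...,2]<z1)
    if mask2 is not None: m&=mask2
    n,l,st,_=cv2.connectedComponentsWithStats(m.astype(np.uint8),connectivity=8)
    if n<2: return None
    k=1+np.argmax(st[1:,4]); q=W[l==k]
    r=cv2.minAreaRect((q[:,:2]*1000).astype(np.float32)); b=cv2.boxPoints(r)
    e=max((b[1]-b[0],b[2]-b[1]),key=np.linalg.norm)
    return dict(c=np.round(r[0],1),size=np.round(sorted(r[1]),1),ang=round(float(np.degrees(np.arctan2(e[1],e[0]))%180),1),n=len(q),mean=(q.mean(0)*1000).round(1))
E
python3 - <<'E'
from h import *
W=np.load("w1.npy"); im=cv2.imread("pics/w1.png")
print("mailer",fit(W,(.46,.55,.41,.53,.006,.03)))
print("tray",fit(W,(.44,.66,.15,.42,.004,.06)))
hsv=cv2.cvtColor(im,cv2.COLOR_BGR2HSV)
print("rim white",fit(W,(.44,.66,.15,.42,.004,.06),hsv[...,2]>190))
for n,roi in dict(oil=(.555,.63,.29,.375,.013,.03),jar=(.545,.63,.175,.275,.025,.045),mcr=(.46,.552,.28,.385,.038,.06),ccr=(.46,.548,.18,.275,.038,.06)).items():
    x0,x1,y0,y1,z0,z1=roi
    q=W[(W[...,0]>x0)&(W[...,0]<x1)&(W[...,1]>y0)&(W[...,1]<y1)&(W[...,2]>z0)&(W[...,2]<z1)]
    r=cv2.minAreaRect((q[:,:2]*1000).astype(np.float32)); print(n,len(q),np.round(r[0],1),np.round(r[1],1),round(r[2],1))
    if n=="oil": c,_=cv2.minEnclosingCircle((q[:,:2]*1000).astype(np.float32)); print(c,_)
c=np.array([548.6,278.2])
E
```

```text
mailer {'c': array([498.2, 474.7]), 'size': array([34.1, 86.1]), 'ang': 80.7, 'n': 1036, 'mean': array([498.5, 475.5,  10.3])}
tray {'c': array([556. , 266.8]), 'size': array([178.2, 235.7]), 'ang': 86.3, 'n': 8734, 'mean': array([551.1, 280.2,  14.8])}
rim white {'c': array([549.5, 276.1]), 'size': array([163. , 217.8]), 'ang': 86.0, 'n': 855, 'mean': array([548.3, 291.6,  13.9])}
oil 307 [599.2 323.1] [51.3 71.3] 78.5
(599.9293212890625, 318.97296142578125) 39.828033447265625
jar 324 [582.9 223.8] [64.4 65.6] 86.1
mcr 187 [516.4 330.3] [101.8  54.8] 86.5
ccr 160 [509.3 228. ] [80.5 49.5] 87.1
```

Emit:
{"name": "arm_command", "arguments": {
  "deltas": [
    [[0.023,-0.001,0.034],[0,0,0],0.06],
    [[0.023,-0.001,0.034],[0,0,0],0.06],
    [[0.023,-0.001,0.034],[0,0,0],0.06],
    [[0.023,-0.001,0.034],[0,0,0],0.06],
    [[0.023,-0.001,0.034],[0,0,0],0.06],
    [[0,0,0.034],[0,0,2.2],0.06],
    [[0,0,0.034],[0,0,2.2],0.06],
    [[0,0,0.034],[0,0,2.2],0.06],
    [[0,0,0.034],[0,0,2.2],0.06],
    [[0,0,0],[0,0,0],0.06]
  ]
}}

```text
time: 4.45
position: [0.4868, 0.4773, 0.0986]
tcp_rot: [-2.382, -2.046, 0.024]
contact_force: [-1.9, -0.6, -1.5]
grip_width: 0.0601
```

Emit:
{"name": "arm_command", "arguments": {
  "deltas": [
    [[0,0,0],[0,0,0],0.06],
    [[0,0,0],[0,0,0],0.06]
  ]
}}

```text
time: 4.62
position: [0.4925, 0.4804, 0.1081]
tcp_rot: [2.383, 2.047, 0.005]
contact_force: [0.5, 0.6, 0.4]
grip_width: 0.0603
```

Emit:
{"name": "arm_command", "arguments": {
  "deltas": [
    [[-0.005,0.006,0.005],[0,0,0.5],0.06],
    [[0,0,0.01],[0,0,0],0.06],
    [[0,0,0.01],[0,0,0],0.06],
    [[0,0,0.005],[0,0,0],0.06],
    [[0,0,0],[0,0,0],0.06],
    [[0,0,0],[0,0,0],0.06]
  ]
}}

```text
time: 5.12
position: [0.497, 0.4728, 0.0756]
tcp_rot: [-2.394, -2.034, 0.002]
contact_force: [-1.0, 0.3, 0.4]
grip_width: 0.0597
```

Emit:
{"name": "arm_command", "arguments": {
  "deltas": [
    [[0.001,0,0.003],[0,0,0],0.06],
    [[0,0,0],[0,0,0],0.06],
    [[0,0,0],[0,0,0],0.02],
    [[0,0,0],[0,0,0],0.02],
    [[0,0,0],[0,0,0],0.02],
    [[0,0,0],[0,0,0],0.02]
  ],
  "grip_force": 15
}}

```text
time: 5.62
position: [0.4975, 0.4742, 0.0735]
tcp_rot: [2.394, 2.034, 0.001]
contact_force: [-0.0, -0.2, -0.9]
grip_width: 0.0409
```

Emit:
{"name": "arm_command", "arguments": {
  "deltas": [
    [[0,0,0],[0,0,0],0.02],
    [[0,0,0],[0,0,0],0.02],
    [[0,0,-0.01],[0,0,0],0.02],
    [[0,0,-0.02],[0,0,-1.3],0.02],
    [[0,0,-0.02],[0,0,-1.3],0.02],
    [[0,0,-0.02],[0,0,-1.3],0.02],
    [[0,0,-0.01],[0,0,-1.4],0.02],
    [[0,0,0],[0,0,0],0.02]
  ]
}}

```text
time: 6.28
position: [0.4989, 0.4752, 0.1569]
tcp_rot: [2.296, 2.143, 0.01]
contact_force: [1.1, 0.4, -0.5]
grip_width: 0.0339
```

Emit:
{"name": "arm_command", "arguments": {
  "deltas": [
    [[-0.01,0.002,0],[0,0,0],0.02],
    [[-0.02,0.004,0],[0,0,0],0.02],
    [[-0.03,0.006,0],[0,0,0],0.02],
    [[-0.03,0.006,0],[0,0,0],0.02],
    [[-0.03,0.006,0],[0,0,0],0.02],
    [[-0.015,0.003,0],[0,0,0],0.02],
    [[-0.007,0.002,0],[0,0,0],0.02],
    [[0,0,0],[0,0,0],0.02],
    [[0,0,0],[0,0,0],0.02]
  ]
}}

```text
time: 7.03
position: [0.5166, 0.3308, 0.1529]
tcp_rot: [-2.298, -2.141, -0.0]
contact_force: [1.2, 0.2, -1.0]
grip_width: 0.0336
```

Emit:
{"name": "arm_command", "arguments": {
  "deltas": [
    [[0,0,0.01],[0,0,0],0.02],
    [[0,0,0.012],[0,0,0],0.02],
    [[0,0,0.012],[0,0,0],0.02],
    [[0,0,0.008],[0,0,0],0.02],
    [[0,0,0.002],[0,0,0],0.02],
    [[0,0,0],[0,0,0],0.02],
    [[0,0,0],[0,0,0],0.02]
  ]
}}

```text
time: 7.62
position: [0.5162, 0.3307, 0.1085]
tcp_rot: [-2.297, -2.143, 0.001]
contact_force: [0.6, -0.6, -0.2]
grip_width: 0.0335
```

Emit:
{"name": "arm_command", "arguments": {
  "deltas": [
    [[0,0,0],[0,0,0],0.055],
    [[0,0,0],[0,0,0],0.055],
    [[0,0,0],[0,0,0],0.055],
    [[0,0,0],[0,0,0],0.055],
    [[0,0,-0.005],[0,0,0],0.055],
    [[0,0,-0.015],[0,0,0],0.055],
    [[0,0,-0.03],[0,0,0],0.055],
    [[0,0,-0.04],[0,0,0],0.055],
    [[0,0,-0.04],[0,0,0],0.055],
    [[0,0,-0.04],[0,0,0],0.055]
  ]
}}

```text
time: 8.45
position: [0.5161, 0.3302, 0.2812]
tcp_rot: [-2.298, -2.142, 0.001]
contact_force: [0.2, 0.7, 0.0]
grip_width: 0.0551
```

Emit:
{"name": "arm_command", "arguments": {
  "deltas": [
    [[0,0,-0.04],[0,0,0],0.055],
    [[0,0,-0.04],[0,0,0],0.055],
    [[0,0,-0.04],[0,0,0],0.055],
    [[0,0,-0.04],[0,0,0],0.055],
    [[0,0,-0.04],[0,0,0],0.055],
    [[0,0,-0.04],[0,0,0],0.055],
    [[0,0,-0.03],[0,0,0],0.055],
    [[-0.01,0,0],[0,0,0],0.055],
    [[-0.025,0,0],[0,0,0],0.055]
  ]
}}

```text
time: 9.2
position: [0.514, 0.2971, 0.552]
tcp_rot: [2.293, 2.146, 0.011]
contact_force: [0.2, -1.0, -0.6]
grip_width: 0.0551
```

Run:
```python
from h import *
s=state(); print(s["qpos"].round(3),s["position"].round(4),s["tcp_rot"].round(3))
im,W=cloud("wrist"); cv2.imwrite("pics/w2.png",im); np.save("w2.npy",W)
print("mailer?",fit(W,(.46,.55,.27,.39,.0415,.06)))
```

```text
[3.350e-01 3.040e-01 1.099e+00 1.000e-03 1.731e+00 4.020e-01] [0.514  0.2971 0.552 ] [2.293 2.146 0.011]
mailer? {'c': array([517.8, 329.7]), 'size': array([32.9, 84.2]), 'ang': 85.7, 'n': 601, 'mean': array([517.3, 331. ,  44.8])}
```

View pics/w2.png

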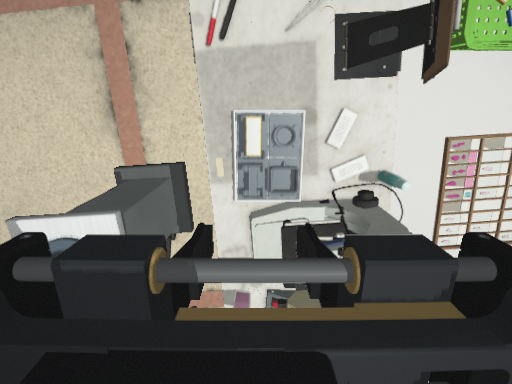

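The mailer is at (254,134) in the cradle with its top at 45 mm, so it is seated. Now I cross to the right side.

Emit:
{"name": "arm_command", "arguments": {
  "deltas": [
    [[-0.035,0,0],[0,0,0],0.055],
    [[-0.04,0,0],[0,0,0],0.055],
    [[-0.04,0,0],[0,0,0],0.055],
    [[-0.04,0,0],[0,0,0],0.055],
    [[-0.04,0,0],[0,0,0],0.055],
    [[-0.04,0,0],[0,0,0],0.055],
    [[-0.04,0,0],[0,0,0],0.055],
    [[-0.04,0,0],[0,0,0],0.055],
    [[-0.04,0,0],[0,0,0],0.055],
    [[-0.04,0,0],[0,0,0],0.055]
  ]
}}

```text
time: 10.08
position: [0.4853, -0.1002, 0.549]
tcp_rot: [-2.297, -2.142, 0.0]
contact_force: [1.3, -0.2, 0.1]
grip_width: 0.0552
```

Emit:
{"name": "arm_command", "arguments": {
  "deltas": [
    [[-0.04,0,0],[0,0,0],0.055],
    [[-0.04,0,0],[0,0,0],0.055],
    [[-0.04,0,0.0],[0,0,0],0.055],
    [[-0.02,0,0.02],[0,0,0],0.055],
    [[-0.01,0,0.04],[0,0,0],0.055],
    [[0,0,0.04],[0,0,0],0.055],
    [[0,0,0.02],[0,0,0],0.055],
    [[0,0,0],[0,0,0],0.055],
    [[0,0,0],[0,0,0],0.055]
  ]
}}

```text
time: 10.83
position: [0.4755, -0.248, 0.4285]
tcp_rot: [-2.296, -2.14, 0.001]
contact_force: [-0.1, -1.0, 1.2]
grip_width: 0.055
```

```bash
cat >> h.py <<'E'
def body(W,roi):
    x0,x1,y0,y1,z0,z1=roi
    q=W[(W[...,0]>x0)&(W[...,0]<x1)&(W[...,1]>y0)&(W[...,1]<y1)&(W[...,2]>z0)&(W[...,2]<z1)]
    return len(q),(np.percentile(q,1,axis=0)*1000).round(1),(np.percentile(q,99,axis=0)*1000).round(1) if len(q) else None
E
python3 - <<'E'
from h import *
s=state(); print(s["qpos"].round(3),s["position"].round(4),s["tcp_rot"].round(3))
im,W=cloud("wrist"); cv2.imwrite("pics/w3.png",im); np.save("w3.npy",W)
for t in "pink_jar_mid oil_bottle_mid cover_box_mid".split():
    print(t,[(np.round(r["at"],4).tolist(),round(r["score"],2)) for r in look_for(t,"wrist")][:3])
print("pink lid",fit(W,(.41,.5,-.16,-.06,.083,.11)))
print("blue lid",fit(W,(.41,.5,-.3,-.2,.083,.11)))
print("cover",fit(W,(.42,.51,-.43,-.32,.013,.03)))
print("oil cap",fit(W,(.56,.62,-.41,-.33,.06,.09))); print("oil body",fit(W,(.56,.62,-.41,-.33,.01,.09)))
print("purple cap",fit(W,(.64,.7,-.41,-.33,.06,.09)))
print("machine",fit(W,(.47,.66,-.36,-.08,.02,.09))); print("carton",body(W,(.4,.8,-.7,-.42,.1,.16)))
E
```

```text
[-0.689  0.271  1.464 -0.     1.41  -0.619] [ 0.4755 -0.248   0.4285] [-2.296e+00 -2.140e+00  1.000e-03]
pink_jar_mid [([0.4544, -0.1157, 0.0903], 0.62)]
oil_bottle_mid [([0.6687, -0.3628, 0.0418], 0.87), ([0.5925, -0.3649, 0.0481], 0.82)]
cover_box_mid [([0.4651, -0.3661, 0.0275], 0.79)]
pink lid {'c': array([ 454.8, -112. ]), 'size': array([47.7, 48.6]), 'ang': 167.3, 'n': 1082, 'mean': array([ 455.3, -112.1,   88.4])}
blue lid {'c': array([ 453. , -261.3]), 'size': array([47.6, 48.4]), 'ang': 84.4, 'n': 841, 'mean': array([ 452.9, -260.1,   88.6])}
cover {'c': array([ 463.3, -371.4]), 'size': array([30.8, 62.8]), 'ang': 83.0, 'n': 481, 'mean': array([ 463.4, -369.6,   22.6])}
oil cap {'c': array([ 596.4, -370.7]), 'size': array([16.6, 16.8]), 'ang': 47.6, 'n': 92, 'mean': array([ 595.7, -369.5,   69.7])}
oil body {'c': array([ 594.5, -369.6]), 'size': array([23.2, 29.3]), 'ang': 35.8, 'n': 298, 'mean': array([ 593.5, -366.5,   46.6])}
purple cap {'c': array([ 674. , -369.9]), 'size': array([16.8, 19. ]), 'ang': 38.6, 'n': 110, 'mean': array([ 672.8, -368.8,   69.3])}
machine {'c': array([ 563.8, -207.2]), 'size': array([105.8, 225.8]), 'ang': 82.1, 'n': 8363, 'mean': array([ 568.1, -196.3,   48.8])}
carton (1192, array([ 475.6, -492.3,  128.3]), array([ 565.1, -438.3,  145.8]))
```

View pics/w3.png

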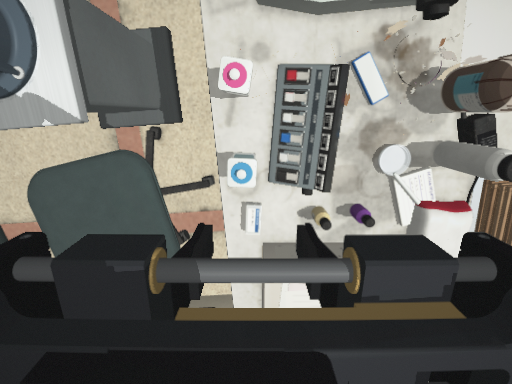

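The view shows the pink lid at (235,74), blue lid (242,173), cover box (253,219), yellow bottle (322,217) and purple bottle (362,214). These match the fits. Next is the pink jar. I approach from −y, low, to keep the wrist camera away from the eyepieces.

Emit:
{"name": "arm_command", "arguments": {
  "deltas": [
    [[0.01,-0.005,0.025],[0,0,0],0.066],
    [[0.01,-0.005,0.035],[0,0,0],0.066],
    [[0.01,-0.005,0.035],[0,0,0],0.066],
    [[0.01,-0.005,0.035],[0,0,0],0.066],
    [[0.01,-0.005,0.035],[0,0,0],0.066],
    [[0.01,-0.005,0.02],[0,0,0],0.066],
    [[0.025,0,0],[0,0,0],0.066],
    [[0.025,0,0],[0,0,0],0.066],
    [[0.024,0,0],[0,0,0],0.066],
    [[0,0,0],[0,0,4.3],0.066]
  ]
}}

```text
time: 11.87
position: [0.4557, -0.1091, 0.2453]
tcp_rot: [-2.374, -2.057, -0.002]
contact_force: [-0.2, 0.4, 0.3]
grip_width: 0.0665
```

Emit:
{"name": "arm_command", "arguments": {
  "deltas": [
    [[0,0,0],[0,0,4.3],0.066],
    [[0,0,0],[0,0,0],0.066],
    [[0,0,0],[0,0,0],0.066],
    [[0,0,0],[0,0,0],0.066]
  ]
}}

```text
time: 12.2
position: [0.4562, -0.1128, 0.2451]
tcp_rot: [2.449, 1.965, 0.001]
contact_force: [-0.6, 0.1, 0.3]
grip_width: 0.0662
```

```bash
cat >> h.py <<'E'
def go(x,y,yaw):
    "tool-axis shift (mm) to world x,y (mm) after which tool-y should point to yaw deg; shift in present axes"
    s=state(); M=R.from_rotvec(s["tcp_rot"]).as_matrix(); p=s["position"]*1000
    d=M.T@np.array([x-p[0],y-p[1],0]); a=np.degrees(np.arctan2(M[1,1],M[0,1]))
    print("pos",p.round(1),"yaw",a.round(2),"tilt",np.degrees(np.arccos(-M[2,2])).round(2),"shift x,y",d.round(1)[:2],"turn z",round((a-yaw+90)%180-90,1))
E
python3 - <<'E'
from h import *
go(454.8,-112,-12.7)
im,W=cloud("wrist"); cv2.imwrite("pics/w4.png",im)
print("pink lid",fit(W,(.41,.5,-.16,-.06,.083,.11)))
E
```

```text
pos [ 456.2 -112.8  245.1] yaw -12.5 tilt 0.13 shift x,y [ 0.5 -1.6] turn z 0.2
pink lid {'c': array([ 455.1, -111.9]), 'size': array([47.6, 48.5]), 'ang': 76.7, 'n': 2310, 'mean': array([ 455.3, -110.3,   88.6])}
```

Emit:
{"name": "arm_command", "arguments": {
  "deltas": [
    [[0,-0.001,0.015],[0,0,0.5],0.066],
    [[0,0,0.028],[0,0,0],0.066],
    [[0,0,0.03],[0,0,0],0.066],
    [[0,0,0.025],[0,0,0],0.066],
    [[0,0,0.02],[0,0,0],0.066],
    [[0,0,0.01],[0,0,0],0.066],
    [[0,0,0],[0,0,0],0.066],
    [[0,0,0],[0,0,0],0.066]
  ]
}}

```text
time: 12.92
position: [0.4546, -0.1125, 0.1159]
tcp_rot: [-2.46, -1.953, 0.001]
contact_force: [0.2, 0.5, 0.0]
grip_width: 0.066
```

Emit:
{"name": "arm_command", "arguments": {
  "deltas": [
    [[0,0,0],[0,0,0],0.03],
    [[0,0,0],[0,0,0],0.03],
    [[0,0,0],[0,0,0],0.03],
    [[0,0,0],[0,0,0],0.03],
    [[0,0,0],[0,0,0],0.03]
  ],
  "grip_force": 25
}}

```text
time: 13.33
position: [0.4548, -0.1123, 0.117]
tcp_rot: [2.459, 1.953, 0.001]
contact_force: [-0.3, 0.5, 4.3]
grip_width: 0.0473
```

Emit:
{"name": "arm_command", "arguments": {
  "deltas": [
    [[0,0,0],[0,0,0],0.03],
    [[0,0,0],[0,0,0],0.03],
    [[0,0,-0.005],[0,0,0],0.03],
    [[0,0,-0.015],[0,0,0],0.03],
    [[0,0,-0.02],[0,0,0],0.03],
    [[0,0,0],[0,0,0],0.03]
  ]
}}

```text
time: 13.83
position: [0.4556, -0.1126, 0.1585]
tcp_rot: [2.457, 1.951, 0.003]
contact_force: [-0.1, -0.7, -2.3]
grip_width: 0.0471
```

Emit:
{"name": "arm_command", "arguments": {
  "deltas": [
    [[0,0,-0.02],[0,0,0],0.03],
    [[0,0,-0.03],[0,0,0],0.03],
    [[-0.01,0,-0.03],[0,0,0],0.03],
    [[-0.02,0.002,-0.015],[0,0,0],0.03],
    [[-0.03,0.004,0],[0,0,0],0.03],
    [[-0.02,0.002,0],[0,0,0],0.03],
    [[-0.01,0,-0.01],[0,0,-2.3],0.03],
    [[0,0,-0.02],[0,0,-2.3],0.03],
    [[0,0,-0.03],[0,0,-2.3],0.03],
    [[0,0,-0.035],[0,0,-2.3],0.03]
  ]
}}

```text
time: 14.67
position: [0.4405, -0.2011, 0.3448]
tcp_rot: [-2.29, -2.141, 0.002]
contact_force: [0.7, -0.7, -1.6]
grip_width: 0.0473
```

Emit:
{"name": "arm_command", "arguments": {
  "deltas": [
    [[0,0,-0.035],[0,0,0],0.03],
    [[0,0,-0.035],[0,0,0],0.03],
    [[0,0,-0.035],[0,0,0],0.03],
    [[0,0,-0.035],[0,0,0],0.03],
    [[0,0,-0.035],[0,0,0],0.03],
    [[0,0,-0.03],[0,0,0],0.03],
    [[0,0,-0.02],[0,0,0],0.03],
    [[0,0,-0.01],[0,0,0],0.03],
    [[0,0,0],[0,0,0],0.03]
  ]
}}

```text
time: 15.42
position: [0.4423, -0.2019, 0.5825]
tcp_rot: [2.293, 2.142, 0.001]
contact_force: [-0.6, 0.2, -1.2]
grip_width: 0.0477
```

Run:
```python
from h import *
go(550,224,-4); s=state(); print(s["qpos"].round(3),s["grip_width"])
```

```text
pos [ 442.3 -201.9  582.5] yaw -3.89 tilt 0.19 shift x,y [432.2  78.6] turn z 0.1
[-0.659  0.113  1.272  0.     1.752 -0.591] 0.047710594734377165
```

Emit:
{"name": "arm_command", "arguments": {
  "deltas": [
    [[0.015,0.004,-0.01],[0,0,0],0.03],
    [[0.025,0.006,0],[0,0,0],0.03],
    [[0.036,0.009,0],[0,0,0],0.03],
    [[0.036,0.009,0],[0,0,0],0.03],
    [[0.036,0.009,0],[0,0,0],0.03],
    [[0.036,0.009,0],[0,0,0],0.03],
    [[0.036,0.009,0],[0,0,0],0.03],
    [[0.036,0.009,0],[0,0,0],0.03],
    [[0.036,0.01,0],[0,0,0],0.03],
    [[0.036,0.01,0],[0,0,0],0.03]
  ]
}}

```text
time: 16.25
position: [0.548, 0.1218, 0.588]
tcp_rot: [-2.293, -2.142, 0.007]
contact_force: [1.3, -1.4, -2.4]
grip_width: 0.0477
```

Emit:
{"name": "arm_command", "arguments": {
  "deltas": [
    [[0.036,0.009,0],[0,0,0],0.03],
    [[0.036,0.009,0],[0,0,0],0.03],
    [[0.022,0.006,0],[0,0,0],0.03],
    [[0.012,0.003,0],[0,0,0],0.03],
    [[0,0,0.01],[0,0,0],0.03],
    [[0,0,0.025],[0,0,0],0.03],
    [[0,0,0.035],[0,0,0],0.03],
    [[0,0,0.035],[0,0,0],0.03],
    [[0,0,0.02],[0,0,0],0.03],
    [[0,0,0],[0,0,0],0.03]
  ]
}}

```text
time: 17.08
position: [0.5792, 0.2214, 0.4585]
tcp_rot: [-2.292, -2.137, 0.022]
contact_force: [-1.3, -0.2, -2.2]
grip_width: 0.0474
```

Run:
```python
from h import *
go(582.7,223.7,-4); s=state(); print(s["qpos"].round(3),s["grip_width"],s["contact_force"].round(1))
im,W=cloud("scene"); 
im2,W2=cloud("top"); cv2.imwrite("pics/s5.png",np.hstack([cv2.resize(im[40:220,120:360],(400,300)),cv2.resize(im2[100:290,100:353],(400,300))]))
A=np.vstack([W.reshape(-1,3),W2.reshape(-1,3)])
B=np.vstack([np.load("scene0.npy").reshape(-1,3),np.load("top0.npy").reshape(-1,3)])
for x in np.arange(.2,.66,.03):
    print(round(x,2)," ".join("%3d/%3d"%tuple(1000*np.nanmin(np.append(P[(abs(P[:,0]-x)<.015)&(abs(P[:,1]-y)<.01)&(P[:,2]>.2),2],.999)) for P in (A,)) if 0 else "%3d"%(1000*np.nanmax(np.append(A[(abs(A[:,0]-x)<.015)&(abs(A[:,1]-y)<.01),2],-.001))) for y in np.arange(.32,-.08,-.02)))
```

```text
pos [579.2 221.4 458.5] yaw -4.01 tilt 0.91 shift x,y [2.5 3.4] turn z -0.0
[ 1.860e-01  3.920e-01  1.202e+00 -1.000e-03  1.563e+00  2.560e-01] 0.047391751741147285 [-1.3 -0.2 -2.2]
0.2  -1  -1  -1  -1  -1  -1  -1  -1  -1  -1  -1  -1 818  -1  -1  -1  -1  -1  -1  -1
0.23  -1 835 842 846 851 853 854 857 859 861 862 864 852  -1  -1  -1  -1  -1  -1  -1
0.26  -1  -1  -1  -1  -1 804 830 834 837 843 849 850  -1  -1  -1  -1  -1  -1  -1  -1
0.29  -1  -1  -1  -1  -1 801 815 818 820 821 818  -1  -1  -1  -1  -1  -1  -1  -1  -1
0.32  -1  -1  -1  -1  -1 792 800 805 804 803 799  -1  -1  -1  -1  -1  -1  -1  -1  -1
0.35  -1  -1  -1  -1  -1 782 787 789 790 789 784  -1  -1  -1  -1  -1  -1  -1  -1  -1
0.38  -1  -1  -1  -1  -1 768 775 776 777 773 739  -1  -1  -1  -1  -1  -1  -1  -1  -1
0.41   3   3   1   3 734 753 760 762 761 752   8   2   4   4   3   4   5   7   5   3
0.44   2   2   2 737 737 747 751 752 744 735 438 438 424 437 440 434   6   4   8   5
0.47  16  16  33 739 738 738 740 740 739 739 436 435   5 437 437 430   3   5   3   4
0.5  47  46  44 739 738 502 503 502 739 736 419 419 406 415 418 415  49   3   4   3
0.53  50  48 736 740 715 701 564 739 739 400 407 407 410 408 407 404  50   4   4   4
0.56  19  11 740 740 735 734 734 738 739 310 394 396 400 401 398 391 131  19   3   5
0.59   9  22 738 738 736 736 736 739 739 311 383 380 386 384 382 372 133  49   3   4
0.62  19  15 723 722 726 728 731 736 734 309 373 374 374 374 374 370 261 255   4   4
0.65   2   2   1 499 500 500 500 505 291 308 368 368 368 369 368 366 259 251   4   3
```

View pics/s5.png

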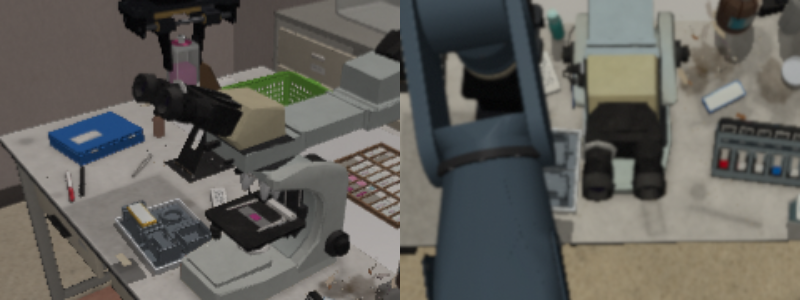

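The jar is upright in the grip above its holder (image right half: the wrist is close left of the eyepieces). I'll check the lateral clearance before lowering.

Run:
```python
from h import *
B=np.vstack([np.load("scene0.npy").reshape(-1,3),np.load("top0.npy").reshape(-1,3)])
A=np.vstack([cloud("scene")[1].reshape(-1,3),cloud("top")[1].reshape(-1,3)])
go(582.7,223.7,-4)
for x in np.arange(.38,.70,.02):
    b=B[(abs(B[:,0]-x)<.01)&(B[:,2]>.2)&(B[:,1]<.25)&(B[:,1]>-.1)]; a=A[(abs(A[:,0]-x)<.01)&(A[:,2]>.46)&(A[:,1]>.05)&(A[:,1]<.4)]
    i=np.argsort(-b[:,1])[:6] if len(b) else []; j=np.argsort(a[:,1])[:6] if len(a) else []
    print(round(x,2),"micro ymax",(b[i][:,1:]*1000).round().astype(int).tolist()[2:5] if len(b) else "", "| arm ymin",(a[j][:,1:]*1000).round().astype(int).tolist()[2:5] if len(a) else "")
```

```text
pos [582.8 223.1 468.2] yaw -3.96 tilt 0.21 shift x,y [ 0.6 -0.2] turn z 0.0
0.38 micro ymax  | arm ymin [[132, 740], [133, 738], [133, 735]]
0.4 micro ymax  | arm ymin [[138, 729], [139, 734], [139, 723]]
0.42 micro ymax  | arm ymin [[140, 707], [140, 701], [141, 707]]
0.44 micro ymax [[133, 415], [132, 426], [132, 409]] | arm ymin [[137, 715], [137, 702], [137, 714]]
0.46 micro ymax [[132, 422], [132, 422], [132, 422]] | arm ymin [[141, 713], [141, 735], [141, 700]]
0.48 micro ymax [[133, 406], [131, 407], [131, 407]] | arm ymin [[144, 719], [144, 684], [144, 729]]
0.5 micro ymax [[135, 382], [135, 386], [134, 390]] | arm ymin [[148, 734], [148, 712], [148, 723]]
0.52 micro ymax [[130, 395], [130, 398], [129, 399]] | arm ymin [[152, 720], [152, 687], [152, 697]]
0.54 micro ymax [[128, 393], [128, 394], [128, 395]] | arm ymin [[155, 735], [156, 725], [156, 684]]
0.56 micro ymax [[136, 287], [136, 302], [136, 293]] | arm ymin [[158, 711], [158, 710], [158, 699]]
0.58 micro ymax [[136, 302], [136, 302], [136, 302]] | arm ymin [[159, 689], [159, 700], [159, 700]]
0.6 micro ymax [[161, 248], [158, 243], [158, 248]] | arm ymin [[161, 693], [162, 702], [162, 720]]
0.62 micro ymax [[161, 246], [161, 248], [161, 249]] | arm ymin [[166, 722], [166, 710], [167, 718]]
0.64 micro ymax [[162, 266], [161, 270], [161, 270]] | arm ymin [[178, 489], [180, 506], [180, 498]]
0.66 micro ymax [[175, 263], [174, 241], [174, 272]] | arm ymin [[176, 496], [177, 505], [178, 499]]
0.68 micro ymax [[158, 252], [158, 253], [158, 254]] | arm ymin [[180, 509], [180, 507], [182, 510]]
```

Emit:
{"name": "arm_command", "arguments": {
  "deltas": [
    [[0,0,0.02],[0,0,0],0.03],
    [[0,0,0.035],[0,0,0],0.03],
    [[0,0,0.035],[0,0,0],0.03],
    [[0,0,0.035],[0,0,0],0.03],
    [[0.002,0,0.035],[0,0,0],0.03],
    [[0.002,0,0.035],[0,0,0],0.03],
    [[0.002,0,0.025],[0,-0.6,0],0.03],
    [[0.002,0,0.013],[0,-0.6,0],0.03],
    [[0,0,0],[0,-0.6,0],0.03],
    [[0,0,0],[0,-0.6,0],0.03]
  ]
}}

```text
time: 18.12
position: [0.584, 0.2319, 0.2346]
tcp_rot: [2.273, 2.124, -0.045]
contact_force: [0.9, -0.9, -0.9]
grip_width: 0.0473
```

Run:
```python
from h import *
im,W=cloud("scene"); im2,W2=cloud("top")
go(583.2,231,-4); s=state(); print(s["qpos"].round(3),s["grip_width"],s["contact_force"].round(1),s["tau"].round(1))
A=np.vstack([W.reshape(-1,3),W2.reshape(-1,3)])
for x in np.arange(.40,.66,.02):
    a=A[(abs(A[:,0]-x)<.01)&(A[:,2]>.445)&(A[:,1]>.05)&(A[:,1]<.4)]
    j=np.argsort(a[:,1])[:6]; print(round(x,2),"arm",(a[j][:,1:]*1000).round().astype(int).tolist()[2:5],"zmin",a[:,2].min().round(3) if len(a) else "")
```

```text
pos [584.6 232.3 236. ] yaw -3.87 tilt 2.35 shift x,y [-1.4 -1.3] turn z 0.1
[ 0.216  0.601  1.468 -0.046  1.079  0.306] 0.047073074478806966 [ 0.7  0.2 -2.1] [  0.  -45.7 -16.1  -0.1   0.1   0. ]
0.4 arm [[146, 623], [146, 637], [146, 663]] zmin 0.542
0.42 arm [[151, 653], [151, 641], [151, 665]] zmin 0.503
0.44 arm [[157, 532], [157, 652], [157, 529]] zmin 0.499
0.46 arm [[153, 513], [153, 534], [154, 520]] zmin 0.496
0.48 arm [[157, 533], [158, 542], [158, 519]] zmin 0.471
0.5 arm [[162, 500], [162, 503], [162, 534]] zmin 0.46
0.52 arm [[166, 480], [166, 486], [166, 495]] zmin 0.449
0.54 arm [[171, 467], [171, 470], [171, 468]] zmin 0.445
0.56 arm [[175, 475], [175, 455], [175, 500]] zmin 0.445
0.58 arm [[175, 470], [176, 462], [176, 468]] zmin 0.445
0.6 arm [[179, 471], [179, 456], [180, 455]] zmin 0.445
0.62 arm [[184, 467], [184, 456], [184, 453]] zmin 0.445
0.64 arm [[194, 464], [195, 477], [195, 458]] zmin 0.455
```

Emit:
{"name": "arm_command", "arguments": {
  "deltas": [
    [[0,-0.001,0.015],[0,0,0],0.03],
    [[0,0,0.025],[0,0,0],0.03],
    [[0.001,0,0.025],[0,0,0],0.03],
    [[0,0,0.02],[0,0,0],0.03],
    [[0.001,0,0.01],[0,0,0],0.03],
    [[0,0,0],[0,0,0],0.03],
    [[0,0,0],[0,0,0],0.03],
    [[0,0,0],[0,0,0],0.03]
  ]
}}

```text
time: 18.88
position: [0.583, 0.2301, 0.1403]
tcp_rot: [2.273, 2.123, -0.042]
contact_force: [-0.2, 0.4, -1.7]
grip_width: 0.0472
```

Run:
```python
from h import *
go(583.2,229.5,-4); s=state(); print(s["grip_width"],s["contact_force"].round(1),s["tau"].round(1))
```

```text
pos [583.  230.1 140.3] yaw -3.89 tilt 2.34 shift x,y [-0.6  0.2] turn z 0.1
0.04723827358726721 [-0.2  0.4 -1.7] [ -0.  -47.8 -12.8  -0.1   0.1  -0. ]
```

Emit:
{"name": "arm_command", "arguments": {
  "deltas": [
    [[0,0,0.006],[0,0,0],0.03],
    [[0,0,0.006],[0,0,0],0.03],
    [[0,0,0.003],[0,0,0],0.03],
    [[0,0,0],[0,0,0],0.03],
    [[0,0,0],[0,0,0],0.03]
  ]
}}

```text
time: 19.3
position: [0.5816, 0.229, 0.1238]
tcp_rot: [2.274, 2.125, -0.047]
contact_force: [-1.4, -0.4, 3.1]
grip_width: 0.0471
```

Emit:
{"name": "arm_command", "arguments": {
  "deltas": [
    [[0,0,0],[0,0,0],0.051],
    [[0,0,0],[0,0,0],0.066],
    [[0,0,0],[0,0,0],0.066],
    [[0,0,0],[0,0,0],0.066],
    [[0,0,0],[0,0,0],0.066]
  ]
}}

```text
time: 19.72
position: [0.5815, 0.2292, 0.1231]
tcp_rot: [2.274, 2.125, -0.048]
contact_force: [-0.7, 0.3, -0.4]
grip_width: 0.0646
```

Emit:
{"name": "arm_command", "arguments": {
  "deltas": [
    [[0,0,-0.01],[0,0,0],0.066],
    [[0,0,-0.02],[0,0,0],0.066],
    [[0,0,-0.03],[0,0,0],0.066],
    [[0,0,-0.04],[0,0,0],0.066],
    [[0,0,-0.04],[0,0,0],0.066],
    [[0,0,-0.04],[0,0,0],0.066],
    [[0,0,-0.04],[0,0,0],0.066],
    [[0,0,-0.04],[0,0,0],0.066],
    [[0,0,-0.04],[0,0.8,0],0.066],
    [[0,0,-0.04],[0,0.8,0],0.066]
  ]
}}

```text
time: 20.55
position: [0.5815, 0.243, 0.466]
tcp_rot: [2.288, 2.139, -0.014]
contact_force: [0.7, -0.5, -0.2]
grip_width: 0.066
```

Emit:
{"name": "arm_command", "arguments": {
  "deltas": [
    [[0,0,-0.04],[0,0.75,0],0.06],
    [[0,0,-0.03],[0,0,0],0.06],
    [[0,0,-0.02],[0,0,0],0.06],
    [[0,0,0],[0,0,0],0.06]
  ]
}}

```text
time: 20.88
position: [0.5827, 0.2436, 0.5602]
tcp_rot: [2.29, 2.14, 0.016]
contact_force: [1.1, -0.1, 0.6]
grip_width: 0.0601
```

Run:
```python
from h import *
im,W=cloud("wrist"); cv2.imwrite("pics/w6.png",im)
go(463.3,-371,-7)
print("jar lid",fit(W,(.53,.64,.17,.28,.08,.12)),"mailer",fit(W,(.46,.55,.27,.39,.0415,.06)))
```

```text
pos [582.3 243.5 556.8] yaw -3.89 tilt 0.4 shift x,y [-621.1  -77.1] turn z 3.1
jar lid {'c': array([580.7, 225.2]), 'size': array([46.5, 46.7]), 'ang': 85.6, 'n': 519, 'mean': array([580.9, 225.6,  94.8])} mailer {'c': array([517.1, 330.1]), 'size': array([34. , 83.4]), 'ang': 86.0, 'n': 637, 'mean': array([517.5, 330.9,  44.5])}
```

The pink jar is seated: lid at 95 mm, about 2 mm off. Next is the cover box.

Emit:
{"name": "arm_command", "arguments": {
  "deltas": [
    [[-0.015,-0.002,0],[0,0,0],0.06],
    [[-0.03,-0.004,0],[0,0,0],0.06],
    [[-0.038,-0.005,0],[0,0,0],0.06],
    [[-0.038,-0.005,0],[0,0,0],0.06],
    [[-0.038,-0.005,0],[0,0,0],0.06],
    [[-0.038,-0.005,0],[0,0,0],0.06],
    [[-0.038,-0.005,0],[0,0,0],0.06],
    [[-0.038,-0.005,0],[0,0,0],0.06],
    [[-0.038,-0.005,0],[0,0,0],0.06],
    [[-0.038,-0.005,0],[0,0,0],0.06]
  ]
}}

```text
time: 21.77
position: [0.5107, -0.1037, 0.5509]
tcp_rot: [-2.293, -2.142, 0.005]
contact_force: [0.5, 0.0, 0.4]
grip_width: 0.0601
```

Emit:
{"name": "arm_command", "arguments": {
  "deltas": [
    [[-0.038,-0.005,0],[0,0,0],0.06],
    [[-0.038,-0.005,0],[0,0,0],0.06],
    [[-0.038,-0.005,0],[0,0,0],0.06],
    [[-0.038,-0.005,0],[0,0,0],0.06],
    [[-0.038,-0.005,0],[0,0,0],0.06],
    [[-0.038,-0.004,0],[0,0,0],0.06],
    [[-0.03,-0.004,0],[0,0,0],0.06],
    [[-0.016,-0.001,0.02],[0,0,1],0.06],
    [[0,0,0.035],[0,0,1],0.06],
    [[0,0,0.035],[0,0,1],0.06]
  ]
}}

```text
time: 22.6
position: [0.4583, -0.3743, 0.4608]
tcp_rot: [-2.354, -2.078, 0.002]
contact_force: [0.7, -0.5, -1.0]
grip_width: 0.0601
```

Emit:
{"name": "arm_command", "arguments": {
  "deltas": [
    [[0,0,0.035],[0,0,0],0.06],
    [[0,0,0.035],[0,0,0],0.06],
    [[0,0,0.035],[0,0,0],0.06],
    [[0,0,0.035],[0,0,0],0.06],
    [[0,0,0.035],[0,0,0],0.06],
    [[0,0,0.025],[0,0,0],0.06],
    [[0,0,0.015],[0,0,0],0.06],
    [[0,0,0],[0,0,0],0.06],
    [[0,0,0],[0,0,0],0.06]
  ]
}}

```text
time: 23.35
position: [0.4585, -0.372, 0.2465]
tcp_rot: [-2.348, -2.08, 0.001]
contact_force: [-0.1, 0.7, -0.4]
grip_width: 0.0598
```

Run:
```python
from h import *
im,W=cloud("wrist"); cv2.imwrite("pics/w7.png",im)
go(463.3,-371,-7)
print("cover",fit(W,(.42,.51,-.43,-.32,.013,.03)),body(W,(.42,.51,-.43,-.32,.013,.03)))
```

```text
pos [ 459.4 -372.9  248.1] yaw -6.91 tilt 0.08 shift x,y [2.3 3.6] turn z 0.1
cover {'c': array([ 463.3, -370.8]), 'size': array([30.9, 62.1]), 'ang': 83.0, 'n': 1316, 'mean': array([ 463.2, -369.7,   22.7])} (1316, array([ 446. , -401. ,   19.6]), array([ 480. , -339.7,   24.5]))
```

Emit:
{"name": "arm_command", "arguments": {
  "deltas": [
    [[0.002,0.004,0.02],[0,0,0],0.06],
    [[0,0,0.03],[0,0,0],0.06],
    [[0,0,0.035],[0,0,0],0.06],
    [[0,0,0.035],[0,0,0],0.06],
    [[0,0,0.03],[0,0,0],0.06],
    [[0,0,0.015],[0,0,0],0.06],
    [[0,0,0.008],[0,0,0],0.06],
    [[0,0,0],[0,0,0],0.06],
    [[0,0,0],[0,0,0],0.06]
  ]
}}

```text
time: 24.15
position: [0.4651, -0.3725, 0.0768]
tcp_rot: [2.349, 2.082, -0.001]
contact_force: [-0.1, -0.4, 0.9]
grip_width: 0.0599
```

Emit:
{"name": "arm_command", "arguments": {
  "deltas": [
    [[0,0,0],[0,0,0],0.02],
    [[0,0,0],[0,0,0],0.02],
    [[0,0,0],[0,0,0],0.02],
    [[0,0,0],[0,0,0],0.02],
    [[0,0,0],[0,0,0],0.02],
    [[0,0,0],[0,0,0],0.02],
    [[0,0,0],[0,0,0],0.02]
  ],
  "grip_force": 20
}}

```text
time: 24.73
position: [0.4645, -0.3717, 0.0759]
tcp_rot: [2.35, 2.083, -0.001]
contact_force: [-1.0, 0.1, 3.6]
grip_width: 0.0298
```

I'll regrip 4 mm higher, so the gripper body clears the jar's knob when I place beside it.

Emit:
{"name": "arm_command", "arguments": {
  "deltas": [
    [[0,0,0],[0,0,0],0.04],
    [[0,0,0],[0,0,0],0.04],
    [[0,-0.001,-0.003],[0,0,0],0.04],
    [[0,0,-0.001],[0,0,0],0.04],
    [[0,0,0],[0,0,0],0.04],
    [[0,0,0],[0,0,0],0.02],
    [[0,0,0],[0,0,0],0.02],
    [[0,0,0],[0,0,0],0.02],
    [[0,0,0],[0,0,0],0.02]
  ],
  "grip_force": 25
}}

```text
time: 25.48
position: [0.4636, -0.3716, 0.0795]
tcp_rot: [2.35, 2.083, -0.001]
contact_force: [-0.0, 0.6, 0.7]
grip_width: 0.0299
```

Emit:
{"name": "arm_command", "arguments": {
  "deltas": [
    [[0,0,-0.005],[0,0,0],0.02],
    [[0,0,-0.015],[0,0,0],0.02],
    [[0,0,-0.025],[0,0,0],0.02],
    [[0,0,-0.035],[0,0,0],0.02],
    [[0,0,-0.035],[0,0,0],0.02],
    [[0,0,-0.035],[0,0,0],0.02],
    [[0,0,-0.035],[0,0,0],0.02],
    [[0,0,-0.035],[0,0,0],0.02],
    [[0,0,-0.035],[0,0,0],0.02],
    [[0,0,-0.035],[0,0,0],0.02]
  ]
}}

```text
time: 26.32
position: [0.463, -0.3706, 0.3715]
tcp_rot: [2.351, 2.084, -0.001]
contact_force: [0.5, -1.0, -1.7]
grip_width: 0.0296
```

Emit:
{"name": "arm_command", "arguments": {
  "deltas": [
    [[0,0,-0.035],[0,0,-1],0.02],
    [[0,0,-0.035],[0,0,-1],0.02],
    [[0,0,-0.035],[0,0,-1],0.02],
    [[0,0,-0.035],[0,0,0],0.02],
    [[0,0,-0.03],[0,0,0],0.02],
    [[0,0,-0.02],[0,0,0],0.02],
    [[0,0,0],[0,0,0],0.02]
  ]
}}

```text
time: 26.9
position: [0.4638, -0.3713, 0.5654]
tcp_rot: [2.287, 2.137, -0.002]
contact_force: [0.3, 0.3, 0.9]
grip_width: 0.0297
```

Run:
```python
from h import *
go(509,228.4,-4); s=state(); print(s["grip_width"],s["contact_force"].round(1))
```

```text
pos [ 463.8 -371.3  565.4] yaw -3.89 tilt 0.65 shift x,y [601.4   4.4] turn z 0.1
0.02968881549092402 [0.3 0.3 0.9]
```

Emit:
{"name": "arm_command", "arguments": {
  "deltas": [
    [[0.015,0.002,0],[0,0,0],0.02],
    [[0.03,0.002,0],[0,0,0],0.02],
    [[0.037,0,0],[0,0,0],0.02],
    [[0.037,0,0],[0,0,0],0.02],
    [[0.037,0,0],[0,0,0],0.02],
    [[0.037,0,0],[0,0,0],0.02],
    [[0.037,0,0],[0,0,0],0.02],
    [[0.037,0,0],[0,0,0],0.02],
    [[0.037,0,0],[0,0,0],0.02],
    [[0.037,0,0],[0,0,0],0.02]
  ]
}}

```text
time: 27.73
position: [0.4892, -0.0282, 0.5567]
tcp_rot: [-2.292, -2.142, 0.004]
contact_force: [1.1, 0.1, -1.2]
grip_width: 0.0296
```

Emit:
{"name": "arm_command", "arguments": {
  "deltas": [
    [[0.037,0,0],[0,0,0],0.02],
    [[0.037,0,0],[0,0,0],0.02],
    [[0.037,0,0],[0,0,0],0.02],
    [[0.037,0,0],[0,0,0],0.02],
    [[0.037,0,0],[0,0,0],0.02],
    [[0.037,0,0],[0,0,0],0.02],
    [[0.025,0,0],[0,0,0],0.02],
    [[0.013,0,0.01],[0,0,0],0.02],
    [[0,0,0.02],[0,0,0],0.02],
    [[0,0,0.035],[0,0,0],0.02]
  ]
}}

```text
time: 28.57
position: [0.5082, 0.2294, 0.4942]
tcp_rot: [2.291, 2.145, 0.005]
contact_force: [0.0, -0.3, -0.5]
grip_width: 0.0295
```

Emit:
{"name": "arm_command", "arguments": {
  "deltas": [
    [[0,0,0.035],[0,0,0],0.02],
    [[0,0,0.035],[0,0,0],0.02],
    [[0,0,0.035],[0,0,0],0.02],
    [[0,0,0.035],[0,0,0],0.02],
    [[0,0,0.035],[0,0,0],0.02],
    [[0,0,0.035],[0,0,0],0.02],
    [[0,0,0.025],[0,0,0],0.02],
    [[0,0,0.015],[0,0,0],0.02],
    [[0,0,0],[0,0,0],0.02],
    [[0,0,0],[0,0,0],0.02]
  ]
}}

```text
time: 29.4
position: [0.5065, 0.2272, 0.2422]
tcp_rot: [-2.295, -2.143, 0.008]
contact_force: [0.1, 0.9, -0.3]
grip_width: 0.0297
```

Run:
```python
from h import *
go(509,228.4,-4); s=state(); print(s["grip_width"],s["contact_force"].round(1))
```

```text
pos [506.5 227.2 242.2] yaw -3.92 tilt 0.32 shift x,y [1.3 2.4] turn z 0.1
0.029686061788211943 [ 0.1  0.9 -0.3]
```

Emit:
{"name": "arm_command", "arguments": {
  "deltas": [
    [[0.001,0.002,0.02],[0,0,0],0.02],
    [[0,0,0.03],[0,0,0],0.02],
    [[0,0,0.03],[0,0,0],0.02],
    [[0,0,0.02],[0,0,0],0.02],
    [[0,0,0.008],[0,0,0],0.02],
    [[0,0,0],[0,0,0],0.02],
    [[0,0,0],[0,0,0],0.02],
    [[0,0,0],[0,0,0],0.02]
  ]
}}

```text
time: 30.07
position: [0.5116, 0.229, 0.1378]
tcp_rot: [2.294, 2.143, 0.004]
contact_force: [0.1, -0.7, 0.2]
grip_width: 0.0296
```

Run:
```python
from h import *
go(509,228.4,-4); s=state(); print(s["grip_width"],s["contact_force"].round(1))
```

```text
pos [511.6 229.  137.8] yaw -3.9 tilt 0.21 shift x,y [-0.8 -2.6] turn z 0.1
0.02959954527613484 [ 0.1 -0.7  0.2]
```

Emit:
{"name": "arm_command", "arguments": {
  "deltas": [
    [[0,-0.002,0.006],[0,0,0],0.02],
    [[0,0,0.008],[0,0,0],0.02],
    [[0,0,0.006],[0,0,0],0.02],
    [[0,0,0.002],[0,0,0],0.02],
    [[0,0,0],[0,0,0],0.02],
    [[0,0,0],[0,0,0],0.02]
  ]
}}

```text
time: 30.57
position: [0.5084, 0.2288, 0.1137]
tcp_rot: [2.295, 2.144, -0.001]
contact_force: [0.5, -0.6, -0.4]
grip_width: 0.0292
```

Now release and rise, then check.

Emit:
{"name": "arm_command", "arguments": {
  "deltas": [
    [[0,0,0],[0,0,0],0.05],
    [[0,0,0],[0,0,0],0.05],
    [[0,0,0],[0,0,0],0.05],
    [[0,0,0],[0,0,0],0.05],
    [[0,0,-0.005],[0,0,0],0.05],
    [[0,0,-0.015],[0,0,0],0.05],
    [[0,0,-0.03],[0,0,0],0.05],
    [[0,0,-0.04],[0,0,0],0.05],
    [[0,0,-0.04],[0,0,0],0.05],
    [[0,0,-0.04],[0,0,0],0.05]
  ]
}}

```text
time: 31.4
position: [0.5079, 0.2289, 0.2859]
tcp_rot: [2.295, 2.145, -0.002]
contact_force: [0.1, -0.2, -1.2]
grip_width: 0.0498
```

Emit:
{"name": "arm_command", "arguments": {
  "deltas": [
    [[0,0,-0.04],[0,0,0],0.05],
    [[0,0,-0.04],[0,0,0],0.05],
    [[0,0,-0.04],[0,0,0],0.05],
    [[0,0,-0.04],[0,0,0],0.05],
    [[0,0,-0.04],[0,0,0],0.05],
    [[0,0,-0.04],[0,0,0],0.05],
    [[0,0,-0.02],[0,0,0],0.05],
    [[0,0,0],[0,0,0],0.05]
  ]
}}

```text
time: 32.07
position: [0.5091, 0.2295, 0.5509]
tcp_rot: [2.29, 2.14, 0.017]
contact_force: [-0.2, -1.1, 0.2]
grip_width: 0.05
```

Run:
```python
from h import *
im,W=cloud("wrist"); cv2.imwrite("pics/w8.png",im)
go(595.5,-370.3,-4)
print("cover",fit(W,(.46,.55,.18,.28,.046,.07)),"jar",fit(W,(.53,.64,.17,.28,.08,.12)))
```

```text
pos [508.5 229.3 547.4] yaw -3.89 tilt 0.39 shift x,y [-592.3  127.5] turn z 0.1
cover {'c': array([509.7, 228. ]), 'size': array([28.7, 61.2]), 'ang': 85.7, 'n': 406, 'mean': array([509.7, 228.5,  56.8])} jar {'c': array([581.5, 225.1]), 'size': array([47.2, 48.4]), 'ang': 175.9, 'n': 556, 'mean': array([580.6, 225.6,  94.7])}
```

View pics/w8.png

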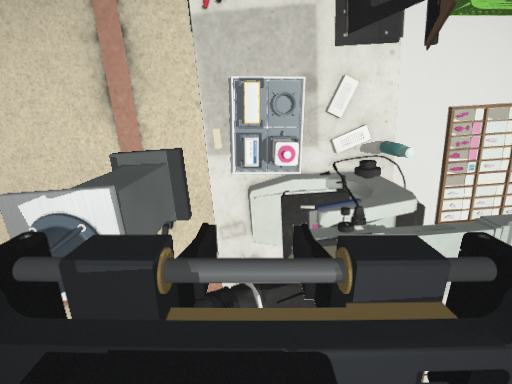

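The cover box (252,150) is seated with its top at 57 mm. The jar (287,153) and mailer (251,103) are in place too. Last is the oil bottle, the yellowish one at about (0.596, −0.370).

Emit:
{"name": "arm_command", "arguments": {
  "deltas": [
    [[-0.015,0.003,0],[0,0,0],0.05],
    [[-0.03,0.006,0],[0,0,0],0.05],
    [[-0.037,0.008,0],[0,0,0],0.05],
    [[-0.037,0.008,0],[0,0,0],0.05],
    [[-0.037,0.008,0],[0,0,0],0.05],
    [[-0.037,0.008,0],[0,0,0],0.05],
    [[-0.037,0.008,0],[0,0,0],0.05],
    [[-0.037,0.008,0],[0,0,0],0.05],
    [[-0.037,0.008,0],[0,0,0],0.05],
    [[-0.037,0.008,0],[0,0,0],0.05]
  ]
}}

```text
time: 32.95
position: [0.5573, -0.1175, 0.542]
tcp_rot: [-2.293, -2.142, 0.004]
contact_force: [0.2, -0.0, -0.3]
grip_width: 0.0501
```

Emit:
{"name": "arm_command", "arguments": {
  "deltas": [
    [[-0.037,0.008,0],[0,0,0],0.05],
    [[-0.037,0.008,0],[0,0,0],0.05],
    [[-0.037,0.008,0],[0,0,0],0.05],
    [[-0.037,0.008,0],[0,0,0],0.05],
    [[-0.037,0.008,0],[0,0,0],0.05],
    [[-0.037,0.008,0],[0,0,0],0.05],
    [[-0.02,0.004,0],[0,0,0],0.05],
    [[-0.009,0.002,0.01],[0,0,0],0.05],
    [[0,0,0.025],[0,0,0],0.05],
    [[0,0,0.035],[0,0,0],0.05]
  ]
}}

```text
time: 33.78
position: [0.5951, -0.3705, 0.4745]
tcp_rot: [2.293, 2.141, 0.001]
contact_force: [0.1, -0.3, -0.3]
grip_width: 0.05
```

Emit:
{"name": "arm_command", "arguments": {
  "deltas": [
    [[0,0,0.035],[0,0,0],0.05],
    [[0,0,0.035],[0,0,0],0.05],
    [[0,0,0.035],[0,0,0],0.05],
    [[0,0,0.035],[0,0,0],0.05],
    [[0,0,0.025],[0,0,0],0.05],
    [[0,0,0.015],[0,0,0],0.05],
    [[0,0,0],[0,0,0],0.05],
    [[0,0,0],[0,0,0],0.05],
    [[0,0,0],[0,0,0],0.05]
  ]
}}

```text
time: 34.53
position: [0.5952, -0.3697, 0.2952]
tcp_rot: [2.294, 2.144, -0.0]
contact_force: [-1.2, -0.4, 0.7]
grip_width: 0.0499
```

Run:
```python
from h import *
im,W=cloud("wrist"); cv2.imwrite("pics/w9.png",im)
go(595.5,-370.3,-4)
print("oil cap",fit(W,(.56,.63,-.41,-.33,.064,.09)),"body",fit(W,(.56,.63,-.41,-.33,.01,.09)))
print("carton ymax",body(W,(.5,.7,-.6,-.42,.1,.16))[1:])
```

```text
pos [ 595.5 -370.1  296.1] yaw -3.87 tilt 0.18 shift x,y [-0.2  0.1] turn z 0.1
oil cap {'c': array([ 596.4, -371.3]), 'size': array([17. , 18.6]), 'ang': 85.9, 'n': 190, 'mean': array([ 596.5, -370.8,   71. ])} body {'c': array([ 596.5, -368.9]), 'size': array([23.5, 27.5]), 'ang': 175.5, 'n': 460, 'mean': array([ 596.7, -367.1,   52.4])}
carton ymax (array([ 504.8, -494.3,  100.9]), array([ 678.4, -432.2,  145.6]))
```

View pics/w9.png

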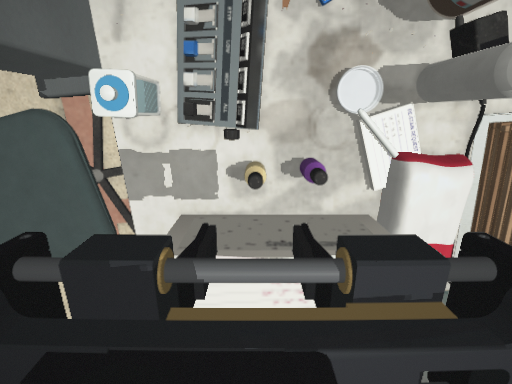

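The yellow bottle is at (255,177) and the purple one at (314,172). The target is confirmed, so I descend.

Emit:
{"name": "arm_command", "arguments": {
  "deltas": [
    [[-0.001,0.001,0.02],[0,0,0],0.05],
    [[0,0,0.035],[0,0,0],0.05],
    [[0,0,0.035],[0,0,0],0.05],
    [[0,0,0.035],[0,0,0],0.05],
    [[0,0,0.03],[0,0,0],0.05],
    [[0,0,0.02],[0,0,0],0.05],
    [[0,0,0],[0,0,0],0.05],
    [[0,0,0],[0,0,0],0.05]
  ]
}}

```text
time: 35.25
position: [0.5961, -0.3716, 0.1199]
tcp_rot: [2.295, 2.144, -0.001]
contact_force: [-0.6, -0.3, 0.6]
grip_width: 0.05
```

Run:
```python
from h import *
go(596.5,-371,-4); print(state()["contact_force"].round(1))
```

```text
pos [ 596.1 -371.6  119.9] yaw -3.89 tilt 0.06 shift x,y [0.6 0.3] turn z 0.1
[-0.6 -0.3  0.6]
```

Emit:
{"name": "arm_command", "arguments": {
  "deltas": [
    [[0,0,0.01],[0,0,0],0.05],
    [[0,0,0.012],[0,0,0],0.05],
    [[0,0,0.008],[0,0,0],0.05],
    [[0,0,0.002],[0,0,0],0.05],
    [[0,0,0],[0,0,0],0.05],
    [[0,0,0],[0,0,0],0.035],
    [[0,0,0],[0,0,0],0.02],
    [[0,0,0],[0,0,0],0.02],
    [[0,0,0],[0,0,0],0.02],
    [[0,0,0],[0,0,0],0.02]
  ],
  "grip_force": 12
}}

```text
time: 36.08
position: [0.596, -0.3717, 0.0879]
tcp_rot: [2.295, 2.144, -0.001]
contact_force: [-0.0, -0.2, 1.0]
grip_width: 0.0281
```

Emit:
{"name": "arm_command", "arguments": {
  "deltas": [
    [[0,0,0],[0,0,0],0.02],
    [[0,0,0],[0,0,0],0.02],
    [[0,0,-0.005],[0,0,0],0.02],
    [[0,0,-0.015],[0,0,0],0.02],
    [[0,0,-0.02],[0,0,0],0.02],
    [[0,0,0],[0,0,0],0.02]
  ]
}}

```text
time: 36.58
position: [0.5979, -0.3731, 0.1324]
tcp_rot: [2.289, 2.139, 0.0]
contact_force: [1.0, -1.9, 0.1]
grip_width: 0.0284
```

Emit:
{"name": "arm_command", "arguments": {
  "deltas": [
    [[0,0,-0.02],[0,0,0],0.02],
    [[0,0,-0.03],[0,0,0],0.02],
    [[0,0,-0.035],[0,0,0],0.02],
    [[0,0,-0.035],[0,0,0],0.02],
    [[0,0,-0.035],[0,0,0],0.02],
    [[0,0,-0.035],[0,0,0],0.02],
    [[0,0,-0.035],[0,0,0],0.02],
    [[0,0,-0.035],[0,0,0],0.02],
    [[0,0,-0.035],[0,0,0],0.02],
    [[0,0,-0.035],[0,0,0],0.02]
  ]
}}

```text
time: 37.42
position: [0.5954, -0.3707, 0.4596]
tcp_rot: [2.295, 2.144, -0.001]
contact_force: [1.1, -1.6, -0.3]
grip_width: 0.0285
```

Emit:
{"name": "arm_command", "arguments": {
  "deltas": [
    [[0,0,-0.035],[0,0,0],0.02],
    [[0,0,-0.035],[0,0,0],0.02],
    [[0,0,-0.025],[0,0,0],0.02],
    [[0,0,-0.015],[0,0,0],0.02],
    [[0,0,0],[0,0,0],0.02]
  ]
}}

```text
time: 37.83
position: [0.5959, -0.3711, 0.573]
tcp_rot: [2.288, 2.138, 0.001]
contact_force: [-0.3, 0.8, 0.8]
grip_width: 0.028
```

Run:
```python
from h import *
go(590,325.8,-4); s=state(); print(s["grip_width"],s["contact_force"].round(1))
```

```text
pos [ 595.9 -371.1  573. ] yaw -3.89 tilt 0.59 shift x,y [694.8 -53.2] turn z 0.1
0.028027861507747914 [-0.3  0.8  0.8]
```

Emit:
{"name": "arm_command", "arguments": {
  "deltas": [
    [[0.015,-0.001,0],[0,0,0],0.02],
    [[0.03,-0.002,0],[0,0,0],0.02],
    [[0.037,-0.003,0],[0,0,0],0.02],
    [[0.037,-0.003,0],[0,0,0],0.02],
    [[0.037,-0.003,0],[0,0,0],0.02],
    [[0.037,-0.003,0],[0,0,0],0.02],
    [[0.037,-0.003,0],[0,0,0],0.02],
    [[0.037,-0.003,0],[0,0,0],0.02],
    [[0.037,-0.003,0],[0,0,0],0.02],
    [[0.037,-0.003,0],[0,0,0],0.02]
  ]
}}

```text
time: 38.67
position: [0.5912, -0.0272, 0.5654]
tcp_rot: [-2.294, -2.143, 0.004]
contact_force: [0.4, 0.3, -0.3]
grip_width: 0.0286
```

Emit:
{"name": "arm_command", "arguments": {
  "deltas": [
    [[0.037,-0.003,0],[0,0,0],0.02],
    [[0.037,-0.003,0],[0,0,0],0.02],
    [[0.037,-0.003,0],[0,0,0],0.02],
    [[0.037,-0.003,0],[0,0,0],0.02],
    [[0.037,-0.003,0],[0,0,0],0.02],
    [[0.037,-0.003,0],[0,0,0],0.02],
    [[0.037,-0.003,0],[0,0,0],0.02],
    [[0.037,-0.003,0],[0,0,0],0.02],
    [[0.035,-0.002,0],[0,0,0],0.02],
    [[0.015,0,0],[0,0,0],0.02]
  ]
}}

```text
time: 39.5
position: [0.5883, 0.3222, 0.5644]
tcp_rot: [-2.289, -2.148, 0.004]
contact_force: [0.2, -1.1, -1.1]
grip_width: 0.0283
```

Emit:
{"name": "arm_command", "arguments": {
  "deltas": [
    [[0.008,0,0.01],[0,0,0],0.02],
    [[0,0,0.025],[0,0,0],0.02],
    [[0,0,0.035],[0,0,0],0.02],
    [[0,0,0.035],[0,0,0],0.02],
    [[0,0,0.035],[0,0,0],0.02],
    [[0,0,0.035],[0,0,0],0.02],
    [[0,0,0.035],[0,0,0],0.02],
    [[0,0,0.035],[0,0,0],0.02],
    [[0,0,0.035],[0,0,0],0.02],
    [[0,0,0.02],[0,0,0],0.02]
  ]
}}

```text
time: 40.33
position: [0.5876, 0.3228, 0.2611]
tcp_rot: [-2.296, -2.141, 0.015]
contact_force: [-0.8, -0.4, -0.8]
grip_width: 0.0281
```

Emit:
{"name": "arm_command", "arguments": {
  "deltas": [
    [[0,0,0.01],[0,0,0],0.02],
    [[0,0,0],[0,0,0],0.02],
    [[0,0,0],[0,0,0],0.02],
    [[0,0,0],[0,0,0],0.02]
  ]
}}

```text
time: 40.67
position: [0.5913, 0.3255, 0.2588]
tcp_rot: [2.295, 2.143, 0.004]
contact_force: [-0.0, -0.5, -0.0]
grip_width: 0.0282
```

Run:
```python
from h import *
im,W=cloud("wrist"); cv2.imwrite("pics/w10.png",im); np.save("w10.npy",W)
go(590,325.8,-4); s=state(); print(s["grip_width"],s["contact_force"].round(1))
print(fit(W,(.5,.68,.27,.40,.014,.03)))
```

```text
pos [591.4 325.7 259.2] yaw -3.91 tilt 0.24 shift x,y [ 0.  -1.4] turn z 0.1
0.028282618392254988 [ 0.   0.6 -0.5]
{'c': array([589.4, 325.4]), 'size': array([51. , 51.3]), 'ang': 86.8, 'n': 566, 'mean': array([589.4, 324.5,  16.6])}
```

View pics/w10.png

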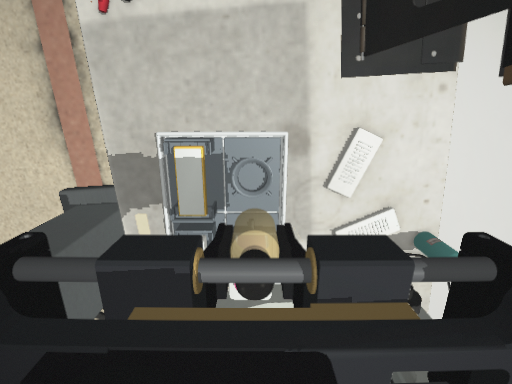

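The oil well is at (252,177), fitted at (589.4, 325.4) mm. The bottle is held upright at (256,240). Lowering it.

Emit:
{"name": "arm_command", "arguments": {
  "deltas": [
    [[-0.001,-0.002,0.02],[0,0,0],0.02],
    [[0,0,0.03],[0,0,0],0.02],
    [[0,0,0.035],[0,0,0],0.02],
    [[0,0,0.025],[0,0,0],0.02],
    [[0,0,0.013],[0,0,0],0.02],
    [[0,0,0],[0,0,0],0.02],
    [[0,0,0],[0,0,0],0.02],
    [[0,0,0],[0,0,0],0.02]
  ]
}}

```text
time: 41.38
position: [0.5897, 0.3253, 0.1363]
tcp_rot: [2.294, 2.143, 0.006]
contact_force: [-0.1, 0.6, 0.4]
grip_width: 0.0283
```

Run:
```python
from h import *
go(589.4,325,-4); s=state(); print(s["grip_width"],s["contact_force"].round(1))
```

```text
pos [589.7 325.3 136.3] yaw -3.89 tilt 0.26 shift x,y [-0.3 -0.3] turn z 0.1
0.028332802309468632 [-0.1  0.6  0.4]
```

Down to 95 mm, release, and rise.

Emit:
{"name": "arm_command", "arguments": {
  "deltas": [
    [[0,0,0.01],[0,0,0],0.02],
    [[0,0,0.012],[0,0,0],0.02],
    [[0,0,0.01],[0,0,0],0.02],
    [[0,0,0.006],[0,0,0],0.02],
    [[0,0,0.003],[0,0,0],0.02],
    [[0,0,0],[0,0,0],0.02],
    [[0,0,0],[0,0,0],0.02]
  ]
}}

```text
time: 41.97
position: [0.5876, 0.3245, 0.0928]
tcp_rot: [-2.296, -2.145, 0.003]
contact_force: [-1.4, -0.3, 4.3]
grip_width: 0.0282
```

Emit:
{"name": "arm_command", "arguments": {
  "deltas": [
    [[0,0,0],[0,0,0],0.033],
    [[0,0,0],[0,0,0],0.05],
    [[0,0,0],[0,0,0],0.05],
    [[0,0,0],[0,0,0],0.05],
    [[0,0,0],[0,0,0],0.05]
  ]
}}

```text
time: 42.38
position: [0.5882, 0.3246, 0.0926]
tcp_rot: [2.295, 2.144, -0.001]
contact_force: [0.1, -0.2, 0.6]
grip_width: 0.0477
```

Emit:
{"name": "arm_command", "arguments": {
  "deltas": [
    [[0,0,-0.01],[0,0,0],0.05],
    [[0,0,-0.02],[0,0,0],0.05],
    [[0,0,-0.03],[0,0,0],0.05],
    [[0,0,-0.04],[0,0,0],0.05],
    [[0,0,-0.04],[0,0,0],0.05],
    [[0,0,-0.04],[0,0,0],0.05],
    [[0,0,-0.04],[0,0,0],0.05],
    [[0,0,-0.04],[0,0,0],0.05],
    [[0,0,-0.04],[0,0,0],0.05],
    [[0,0,-0.04],[0,0,0],0.05]
  ]
}}

```text
time: 43.22
position: [0.5873, 0.3247, 0.436]
tcp_rot: [2.295, 2.144, 0.001]
contact_force: [-0.1, -0.1, -0.1]
grip_width: 0.05
```

Emit:
{"name": "arm_command", "arguments": {
  "deltas": [
    [[0.01,0,-0.03],[0,0,0],0.05],
    [[0.02,0,-0.01],[0,0,0],0.05],
    [[0.02,0,0],[0,0,0],0.05],
    [[0,0,0],[0,0,0],0.05],
    [[0,0,0],[0,0,0],0.05]
  ]
}}

```text
time: 43.63
position: [0.5909, 0.3754, 0.4732]
tcp_rot: [2.293, 2.146, -0.001]
contact_force: [-0.1, 0.1, 0.2]
grip_width: 0.0498
```

Run:
```python
from h import *
im,W=cloud("wrist"); cv2.imwrite("pics/w11.png",im); go(590,325,-4)
print("oil cap",fit(W,(.55,.63,.28,.37,.068,.1)))
print("oil body",fit(W,(.55,.63,.28,.37,.045,.1)))
print("jar",fit(W,(.53,.64,.17,.28,.08,.12))); print("mailer",fit(W,(.46,.55,.27,.39,.0415,.06))); print("cover",fit(W,(.46,.55,.18,.28,.046,.07)))
T=cloud("top")[1]; S=cloud("scene")[1]; P=np.vstack([T.reshape(-1,3),S.reshape(-1,3)])[None]
B=np.vstack([np.load("top0.npy").reshape(-1,3),np.load("scene0.npy").reshape(-1,3)])[None]
for n,r in dict(bluejar=(.41,.5,-.31,-.21,.083,.11),bluemailer=(.63,.75,-.2,-.06,.008,.03)).items(): print(n,[body(Q,r)[1:] for Q in (B,P)])
```

```text
pos [591.  374.6 472.6] yaw -3.87 tilt 0.12 shift x,y [-49.6   2.3] turn z 0.1
oil cap {'c': array([588.4, 325. ]), 'size': array([16.7, 17.1]), 'ang': 176.6, 'n': 85, 'mean': array([588.3, 325.2,  76.7])}
oil body {'c': array([588.6, 326.7]), 'size': array([20.4, 25.8]), 'ang': 175.9, 'n': 167, 'mean': array([588.5, 327.5,  63.7])}
jar {'c': array([581.3, 225.4]), 'size': array([47.5, 47.7]), 'ang': 174.8, 'n': 592, 'mean': array([581. , 227.4,  94.4])}
mailer {'c': array([517.3, 330.6]), 'size': array([33.8, 84.2]), 'ang': 86.1, 'n': 705, 'mean': array([517.5, 331.7,  44.7])}
cover {'c': array([509.3, 229.2]), 'size': array([30.8, 62.8]), 'ang': 87.2, 'n': 353, 'mean': array([512.8, 233.4,  56.6])}
bluejar [(array([ 427.1, -283.6,   83.2]), array([ 477. , -235.6,  100.7])), (array([ 427.3, -284.3,   83.4]), array([ 476.7, -235.7,  100.7]))]
bluemailer [(array([ 664.2, -162.2,    8.1]), array([717.5, -81.8,  15.7])), (array([ 661.6, -161.8,    8.2]), array([717.7, -81.8,  16. ]))]
```

View pics/w11.png

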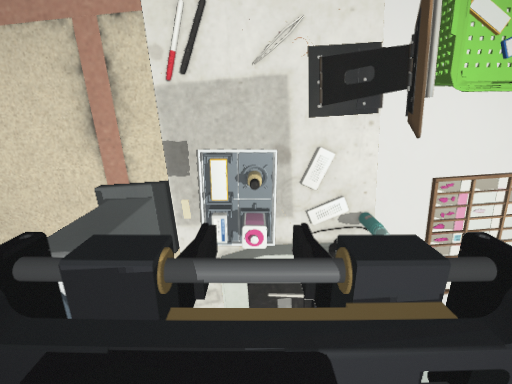

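All four are in place: the bottle at (255,180), mailer (219,178), jar (255,232) and cover box (220,230). The heights match seated values and the blue things have not moved. Handing in.

```bash
python3 -c "
from bench import *
print(sign_off())"
```

```text
the job is handed in; nothing more can be done
None
```

I put the yellow mailer, pink jar, cover-glass box and immersion-oil bottle each into its own holder, released them and handed the job in at about 44 s. The sign-off gives no verdict, so what follows rests on my own last camera checks.

| Item | Measured height (mm) | Expected when seated (mm) | Offset from seat (mm) |
|---|---|---|---|
| Pink jar | 94.4 (lid, average) | 94.5 | about 2 |
| Oil bottle | 76.7 (cap, average) | 78 (cap top) | about 1 |
| Yellow mailer | 44.7 (top) | 45 | about 1 |
| Cover-glass box | 56.6 (top) | 56.7 | about 1 |

- **Alignment:** the mailer and the cover box lie within about 1–2° of their cradles.
- **Blue jar and blue mailer:** both show no movement beyond measuring noise, at most 3 mm.
- **Jar placing:** the arm would have passed only about 4 mm from the microscope eyepieces, so I leaned the tool and jar 2.3° for the last part of the lowering. The jar settled level when released.
- **Failed checks:** none failed. The largest contact force I saw was about 4 N.

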